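Load and clamp sample flasks on the bench shaker

TASK

Swing the shaker's folded crank handle up to its working position and wind the jaw right back to its stop. Then take every conical flask from the compartment tray (leave the jars there), stand them upright in single file in the shaker's channel, and wind the jaw in until its sprung pad is pressed home against the row: stop as soon as you feel it come solid, without forcing it. Last, fold the handle flat again and leave the row clamped.

Things in the scene. Friction and masses are not known exactly. Their poses are not given: they have to be found in the camera images.
- bed (a point): Bench shaker: white box 160 x 450 mm, top 60 mm above the bench, with an aluminium channel on top: inside 56 mm wide, rails 32 mm high and 5 mm thick, closed at one end by a 12 mm thick end wall 40 mm high. This point lies on the channel floor (60 mm above the bench), on the channel's centre line, at the inner face of the end wall. Its y axis runs along the channel, out through the end wall: the channel, jaw and crank lie towards its -y. x is across the channel, z up.
- jaw (a joint): Position of the clamp jaw in the channel, m: 0 against its stop, fully open (pad face then 240 mm from the end wall); it grows towards the end wall, to 0.172. The jaw is 34 mm high and is driven only by the crank, 20 mm per radian.
- pad (a joint): How far the jaw's sprung rubber pad (48 mm wide, 30 mm high) is pushed back into the jaw, m: 0 free, 0.012 bottomed. Spring 1000 N/m; once it is bottomed, every further newton at the crank handle adds about 3 N on the flasks. The pad face is 240 mm - jaw + pad from the end wall.
- hub (a point): Point on the crank's vertical axis, 106 mm above the bench (46 mm above the shaker's top), 365 mm from the end wall along -y of the bed point. Below it a thin spindle (radius 7 mm, boss radius 11 mm to 93 mm height).
- crank (a joint): Crank angle, rad: grows clockwise seen from above, which closes the jaw (jaw = 0.020 x crank); 0 is the fully open stop, where the arm points along -y of the bed point, away from the channel. The crank is stiff (0.25 N m, about 4 N at the handle) and stays where it is left.
- fold_hinge (a point): Hinge of the folding handle at the outer end of the steel crank arm (arm 14 mm wide, its top at 92 mm height), 65 mm from the hub axis and at the same height (106 mm). The hinge axis is level, square to the arm.
- fold (a joint): Handle fold angle, rad: 0 folded flat, lying along the arm with its free end towards the hub; 1.57 standing upright against its stop (working position). A stiff hinge (0.035 N m): stays where it is left.
- grip_mid (a point): Point on the centre line of the black handle, 40 mm from its hinge. The handle is a round grip, 18 mm thick, from 8 to 56 mm from the hinge, that spins freely about its own length. Folded: 106 mm above the bench, 25 mm from the hub axis, free beneath except for the arm. Upright: 146 mm above the bench.
- tray_in (a point): White compartment tray 165 x 240 x 40 mm (2 compartments along its x by 3 along its y, about 76 x 74 mm each, walls 4 mm, floor 4 mm): centre of its inner floor.
- flask0_mid (a point): Stoppered conical flask of amber glass (absent in some starts): base 48 mm across, straight for 12 mm, then tapering to a neck 22 mm across from 54 to 80 mm up, a lip 26 mm across, white stopper to 92 mm, about 80 g. This point is on its axis, 45 mm above its underside; z is up when it stands. Grip the neck, 66 mm above the underside.
- flask1_mid (a point): Stoppered conical flask of amber glass (absent in some starts): base 48 mm across, straight for 12 mm, then tapering to a neck 22 mm across from 54 to 80 mm up, a lip 26 mm across, white stopper to 92 mm, about 80 g. This point is on its axis, 45 mm above its underside; z is up when it stands. Grip the neck, 66 mm above the underside.
- flask2_mid (a point): Stoppered conical flask of amber glass (absent in some starts): base 48 mm across, straight for 12 mm, then tapering to a neck 22 mm across from 54 to 80 mm up, a lip 26 mm across, white stopper to 92 mm, about 80 g. This point is on its axis, 45 mm above its underside; z is up when it stands. Grip the neck, 66 mm above the underside.
- flask3_mid (a point): Stoppered conical flask of amber glass (absent in some starts): base 48 mm across, straight for 12 mm, then tapering to a neck 22 mm across from 54 to 80 mm up, a lip 26 mm across, white stopper to 92 mm, about 80 g. This point is on its axis, 45 mm above its underside; z is up when it stands. Grip the neck, 66 mm above the underside.
- jar0: Squat amber jar with a white cap, 44 mm across, 55 mm high, in a compartment of the tray; stays there. Origin under its centre.
- jar1: Squat amber jar with a white cap, 44 mm across, 55 mm high, in a compartment of the tray; stays there. Origin under its centre.
- beaker: Glass beaker, 72 mm across, 90 mm high; not part of the job. Origin under its centre.
- reagent: Large amber reagent bottle, 72 mm across, 150 mm high; not part of the job. Origin under its centre.
- dish: White dish, 90 mm across, 25 mm high; not part of the job. Origin under its centre.
Things that resemble listed ones, but are neither listed nor needed, are in the scene too. What is shaped like the part that bears flask3_mid but green or pink is not meant.

How it is judged:
On the way, in this order (a step that is already met when the one before it is completed fails the run):
1. the handle stands in its working position (value of joint fold above 1.4 rad), for 0.2 s.
2. the jaw is wound back to its stop with the handle upright (value of joint jaw below 0.006 m and value of joint fold above 1.2 rad), for 0.2 s.
3. all the flasks stand in the channel, the jaw still clear of them (x of flask0_mid in the frame of bed between -0.009 and 0.009 m and y of flask0_mid in the frame of bed between -0.23 and -0.018 m and z of flask0_mid in the frame of bed between 0.04 and 0.052 m and angle between each of flask0_mid, flask1_mid, flask2_mid, flask3_mid's own z axis and vertical below 0.12 rad and x of flask1_mid in the frame of bed between -0.009 and 0.009 m and y of flask1_mid in the frame of bed between -0.23 and -0.018 m and z of flask1_mid in the frame of bed between 0.04 and 0.052 m and x of flask2_mid in the frame of bed between -0.009 and 0.009 m and y of flask2_mid in the frame of bed between -0.23 and -0.018 m and z of flask2_mid in the frame of bed between 0.04 and 0.052 m and x of flask3_mid in the frame of bed between -0.009 and 0.009 m and y of flask3_mid in the frame of bed between -0.23 and -0.018 m and z of flask3_mid in the frame of bed between 0.04 and 0.052 m and value of joint jaw below 0.03 m), for 0.2 s.
4. the jaw is wound in with the upright handle until its pad presses on the row (x of flask0_mid in the frame of bed between -0.009 and 0.009 m and y of flask0_mid in the frame of bed between -0.23 and -0.018 m and z of flask0_mid in the frame of bed between 0.04 and 0.052 m and angle between each of flask0_mid, flask1_mid, flask2_mid, flask3_mid's own z axis and vertical below 0.12 rad and x of flask1_mid in the frame of bed between -0.009 and 0.009 m and y of flask1_mid in the frame of bed between -0.23 and -0.018 m and z of flask1_mid in the frame of bed between 0.04 and 0.052 m and x of flask2_mid in the frame of bed between -0.009 and 0.009 m and y of flask2_mid in the frame of bed between -0.23 and -0.018 m and z of flask2_mid in the frame of bed between 0.04 and 0.052 m and x of flask3_mid in the frame of bed between -0.009 and 0.009 m and y of flask3_mid in the frame of bed between -0.23 and -0.018 m and z of flask3_mid in the frame of bed between 0.04 and 0.052 m and value of joint pad above 0.006 m and value of joint fold above 1.2 rad), for 0.2 s.
At the end, for the whole second after the job is handed in: Every flask present stands upright (within 0.12 rad) on the channel floor within 9 mm of its centre line, between end wall and jaw; the pad is pushed in by more than 6 mm of its 12; the handle is folded flat (under 0.15 rad); all at rest (x of flask0_mid in the frame of bed between -0.009 and 0.009 m and y of flask0_mid in the frame of bed between -0.23 and -0.018 m and z of flask0_mid in the frame of bed between 0.04 and 0.052 m and angle between each of flask0_mid, flask1_mid, flask2_mid, flask3_mid's own z axis and vertical below 0.12 rad and x of flask1_mid in the frame of bed between -0.009 and 0.009 m and y of flask1_mid in the frame of bed between -0.23 and -0.018 m and z of flask1_mid in the frame of bed between 0.04 and 0.052 m and x of flask2_mid in the frame of bed between -0.009 and 0.009 m and y of flask2_mid in the frame of bed between -0.23 and -0.018 m and z of flask2_mid in the frame of bed between 0.04 and 0.052 m and x of flask3_mid in the frame of bed between -0.009 and 0.009 m and y of flask3_mid in the frame of bed between -0.23 and -0.018 m and z of flask3_mid in the frame of bed between 0.04 and 0.052 m and value of joint pad above 0.006 m and value of joint fold below 0.15 rad and linear speed of each of flask0, flask1, flask2, flask3 below 0.02 m/s); the robot touches nothing.
It fails at once if a jar or another bystander was displaced (distance of any of jar0, jar1, beaker, reagent, dish from where it was at the start of the episode above 0.03 m).
It fails at once if the flasks were clamped with brute force (over 90 N) (contact force between pad and anything else above 90 N).
Of flask0, flask1, flask2, flask3 only 2 to 4 are there at a start; the rules pass over those that are not, and their reading is None.
At some moment in a run one of flask0, flask1, flask2, flask3 may be knocked a few centimetres aside while the robot is not near it.
It also fails if it takes over 210 s, if anything falls off the work surface, if the arm or the gripper's body presses on something with over 40 N, if the wrist force passes 120 N, or if a joint passes its speed limit or range.

ROBOT

A 7-joint arm with a two-finger parallel gripper is mounted at the origin on the work surface. World frame = base frame: x ahead of the robot, y to its left, z up, the work surface at z = 0. Lengths are in m, angles in rad, forces in N, time in s.
With the tool pointing down it reaches from about 0.425 to 0.875 m from the base axis. Payload 4.7 kg.
Tool frame: the origin (TCP) lies midway between the tips of the shut fingers; the grasp point (between the pads) lies 19 mm behind it (ctrl.grip_point_offset is the distance from the TCP to the grasp point, in m); z points along the fingers, y is the line along which they close (so a half turn about z gives the same grasp; the last joint's range is limited). The gripper opens to 87 mm and grips with 3 to 60 N. Pads are 19 mm wide; open, the fingers measure 117 mm over their backs; the gripper's body (75 mm by 190 mm) begins 51 mm behind the grasp point.
Start: joints at [-1.199, 0.321, -0.07, 1.45, 0.023, 1.371, -0.057], TCP at [0.228, 0.609, 0.223] pointing down, gripper open.
Joint ranges: [-2.86, 2.86], [-0.3, 2.09], [-1.38, 1.24], [0.06, 2.45], [-1.56, 4.7], [0.09, 2.05], [-2.69, 2.69]. Speed limits (rad/s): [2.57, 2.57, 3.14, 3.14, 3.14, 3.14, 3.14].

INTERFACE

Orientations are given as a rotation vector (axis times angle).
In Python, from bench import ctrl gives the robot as it stands. The module is installed in compiled form; this text tells all that it offers.
- The arm moves only by the shell command python3 -m handwheel 'ROWS' [OPENING] [FORCE]. ROWS is JSON, a list of rows, each an object of numbers: "x", "y", "z": the shift along the tool's x, y, z in m; "wx", "wy", "wz": the turn, a rotation vector about the tool's x, y, z in degrees. A call has 1 to 10 rows; each row is the pose to reach, as a shift and turn from the pose commanded when the call began, along the tool's axes at that moment; what a row does not reach only later rows make up. A row lasts 1/12 s, in which the tool goes at most 41.7 mm and 7.16 degrees, less where a joint would pass 70% of its speed; a pose out of reach is approached as far as the arm can. A call with a gripper value outside its range is refused whole. OPENING is the finger opening in m, from 0 to 0.087, set as the call begins (- or left out, the last holds). The fingers move at their own pace and stop on an object; FORCE is the grip in N (left out, the last holds). Time passes only in rows, so rows that repeat a pose let the fingers close. It gives the time, the measured TCP pose, the force, the opening and the grip force at its end, in the units of the state.
- ctrl.get_state(): the state, without advancing time (a new reading comes with each control period).
- ctrl.get_image(name): name is "scene" or "side" or "wrist"; returns a dict with "image" (420x560x3 uint8, red, green, blue), "K" (3x3 intrinsics, pixels), "world_to_cam" (4x4, takes a point from world to camera coordinates); the wrist camera has in their place "hand_eye" (4x4, takes a point from camera to tool coordinates, whose origin is the TCP and whose axes are the flange's). Camera axes: x right, y down, z forward; pixel columns grow to the right and rows downward; lengths in m; the calibration is good to about 2 mm. A picture is of the moment at which its call begins: read the wrist's pose just before it. There is no depth.
- ctrl.close_job(): hands the job in; it is judged then, once.
The state is a dict: "time": time; "joint_positions": joint angles; "qd": joint speeds; "joint_torque": joint torques, N m; "position": TCP position; "tool_rot": TCP orientation; "ft_force": force on the tool from outside, world axes, zero at the start; "torque": the same for the moment, N m; "grip_width": opening from 0.0 (shut) to 1.0 (fully open); "grip_force": force on a finger pad.
Only numpy, scipy, OpenCV 4.12 (cv2) and the standard library are available. Lean on these libraries where they do the work, as an engineer would, in place of code of your own. Each camera call takes 0.05 s, during which the arm holds its last target. There are 200 camera calls.

## Working session

There is one attempt and no reset: what is moved stays moved. The work goes in short steps, Python scripts to look and compute and a shell command to move; the robot and the scene stay as the last step left them, time stands still between calls to the robot, and variables do not carry over. Pictures are saved under pics/ and viewed, at most 14 in all, crops included, and the job is handed in when it is done.

```bash
mkdir -p pics; cat > h.py <<'E'
import numpy as np,cv2
from bench import ctrl
from scipy.spatial.transform import Rotation as R
def snap(n,f):
    s=ctrl.get_state(); d=ctrl.get_image(n); cv2.imwrite('pics/'+f+'.png',d['image'][:,:,::-1])
    K=np.array(d['K'])
    if 'world_to_cam' in d: M=np.array(d['world_to_cam'])
    else:
        T=np.eye(4);T[:3,:3]=R.from_rotvec(s['tool_rot']).as_matrix();T[:3,3]=s['position']
        M=np.linalg.inv(T@np.array(d['hand_eye']))
    np.savez('pics/'+f+'.npz',K=K,M=M); return d['image']
def ray(f,u,v,z):
    d=np.load('pics/'+f+'.npz');C=np.linalg.inv(d['M']);r=C[:3,:3]@np.linalg.inv(d['K'])@[u,v,1];o=C[:3,3]
    return (o+r*(z-o[2])/r[2]).round(4)
def proj(f,p):
    d=np.load('pics/'+f+'.npz');q=d['K']@(d['M'][:3,:3]@np.array(p)+d['M'][:3,3]);return (q[:2]/q[2]).round(1)
def tri(a,b):
    A=[];
    for f,u,v in (a,b):
        d=np.load('pics/'+f+'.npz');P=d['K']@d['M'][:3];A+=[u*P[2]-P[0],v*P[2]-P[1]]
    A=np.array(A);return np.linalg.lstsq(A[:,:3],-A[:,3],rcond=None)[0].round(4)
def to(p):
    "shift in tool axes to bring TCP to p (mm)"
    s=ctrl.get_state();return (1000*R.from_rotvec(s['tool_rot']).as_matrix().T@(np.array(p)-s['position'])).round(1)
def st():
    s=ctrl.get_state();print({k:np.round(s[k],3).tolist() for k in('time','position','tool_rot','ft_force','grip_width','grip_force','joint_positions')})
    print(R.from_rotvec(s['tool_rot']).as_matrix().round(3).tolist())
E
python3 - <<'E'
from h import *
a=snap('scene','s0');b=snap('side','d0')
for n,i in(('a',a),('b',b)): pass
st()
for f in('s0','d0'):
  C=np.linalg.inv(np.load('pics/'+f+'.npz')['M']);print(C.round(2).tolist())
cv2.imwrite('pics/s0b.png',cv2.resize(a[:,:,::-1],(800,600)));cv2.imwrite('pics/d0b.png',cv2.resize(b[:,:,::-1],(800,600)))
E
```

```text
{'time': 0.1, 'position': [0.228, 0.608, 0.222], 'tool_rot': [-0.559, -3.091, 0.003], 'ft_force': [0.097, 0.053, -0.034], 'grip_width': 0.996, 'grip_force': 0.0, 'joint_positions': [-1.199, 0.322, -0.07, 1.452, 0.023, 1.371, -0.057]}
[[-0.937, 0.35, -0.0], [0.35, 0.937, -0.002], [-0.0, -0.002, -1.0]]
[[-0.28, 0.72, -0.64, 1.48], [0.96, 0.21, -0.18, 0.34], [0.01, -0.67, -0.75, 1.17], [0.0, 0.0, 0.0, 1.0]]
[[0.96, -0.16, 0.23, 0.25], [-0.28, -0.47, 0.84, -1.02], [-0.02, -0.87, -0.49, 0.73], [0.0, 0.0, 0.0, 1.0]]
```

View pics/s0b.png

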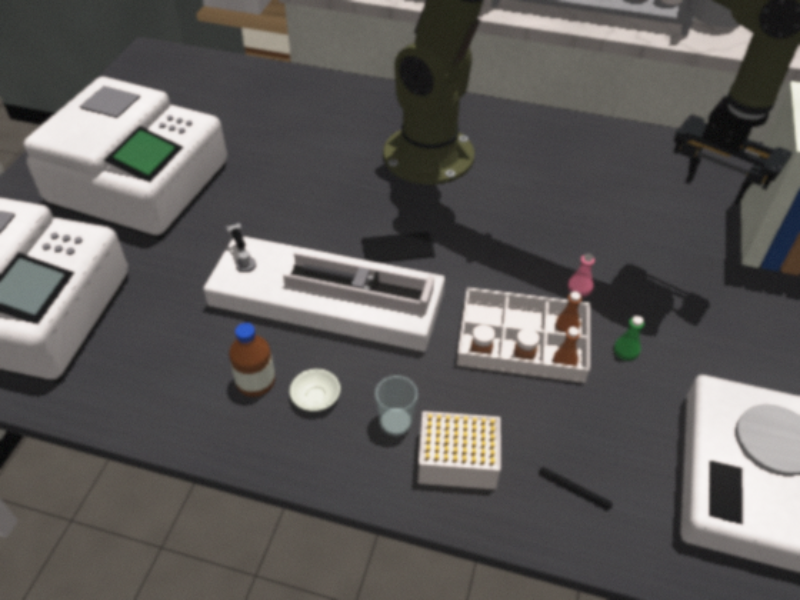

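View pics/d0b.png

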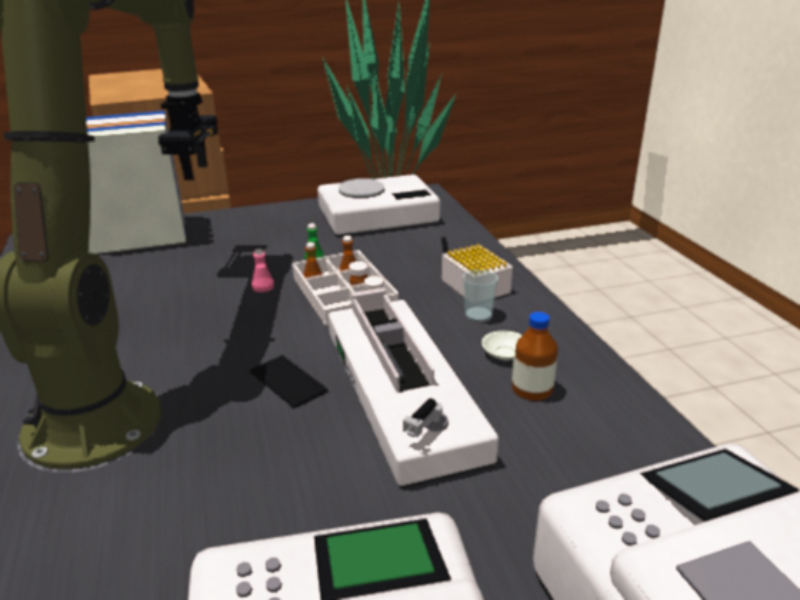

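Candidates in s0b: amber flasks in the tray (571,312) and (568,348). Lookalikes are the pink flask (583,275), the green flask (630,340), the jars (483,340) and (527,345), and the reagent bottle (250,362). By the description, the two amber flasks are the ones to take. I'll check that with close crops.

```bash
python3 - <<'E'
import cv2,numpy as np
a=cv2.imread('pics/s0.png');b=cv2.imread('pics/d0.png')
A=cv2.resize(a[155:245,140:315],(800,411),interpolation=cv2.INTER_CUBIC)
B=cv2.resize(a[175:270,310:470],(320,189),interpolation=cv2.INTER_CUBIC)
C=cv2.resize(b[180:340,195:360],(400,388)) 
o=np.zeros((600,800,3),np.uint8);o[:411]=A;o[411:600,:320]=B
cv2.imwrite('pics/c0.png',o)
E
```

```text
(no output)
```

View pics/c0.png

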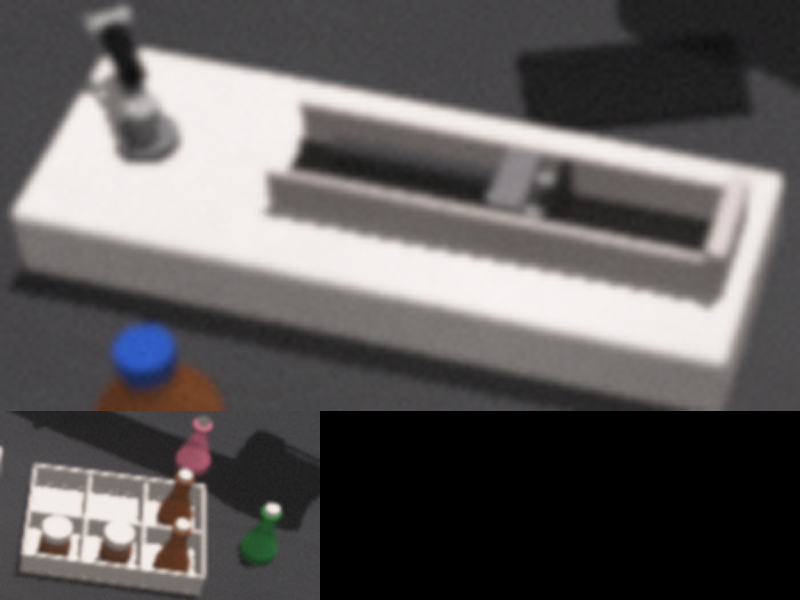

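```bash
python3 - <<'E'
from h import *
s=4.571
def c(u,v,z): return ray('s0',140+u/s,155+v/s,z)
for n,p in dict(nl=(15,213,.06),fl=(140,47,.06),fr=(782,180,.06),nr=(722,362,.06),w1=(740,180,.1),w2=(718,257,.1),hub=(145,100,.1),spb=(145,148,.06),tip=(108,18,.1)).items(): print(n,c(*p))
t=2.0
for n,p in dict(f0=(183,475-411,.092),f1=(183,524-411,.092),j0=(57,525-411,.055),j1=(118,533-411,.055),tl=(35,467-411,.04),tr=(205,487-411,.04),br=(203,580-411,.04),bl=(23,553-411,.04),gr=(272,510-411,.09),pk=(203,425-411,.09)).items(): print(n,ray('s0',310+p[0]/t,175+p[1]/t,p[2]))
E
```

```text
nl [ 0.604  -0.2932  0.06  ]
fl [ 0.447  -0.2793  0.06  ]
fr [0.4431 0.1488 0.06  ]
nr [0.5943 0.15   0.06  ]
w1 [0.4877 0.1316 0.1   ]
w2 [0.5509 0.1346 0.1   ]
hub [ 0.5268 -0.2352  0.1   ]
spb [ 0.5304 -0.2396  0.06  ]
tip [ 0.4656 -0.2872  0.1   ]
f0 [0.4487 0.3995 0.092 ]
f1 [0.5346 0.4107 0.092 ]
j0 [0.5521 0.2513 0.055 ]
j1 [0.5424 0.332  0.055 ]
tl [0.4439 0.1982 0.04  ]
tr [0.4128 0.435  0.04  ]
br [0.5762 0.4515 0.04  ]
bl [0.5996 0.2167 0.04  ]
gr [0.4755 0.5203 0.09  ]
pk [0.3433 0.4143 0.09  ]
```

The crops confirm two amber flasks standing in the tray. The crank arm points towards (-x,-y) with the black handle folded on it, and the jaw is about 100 mm from the end wall. I'll move above the crank first.

```bash
python3 -m handwheel '[{"x":-0.41,"y":-0.176,"z":-0.08,"wz":70},{"x":-0.41,"y":-0.176,"z":-0.08,"wz":70},{"x":-0.41,"y":-0.176,"z":-0.08,"wz":70},{"x":-0.41,"y":-0.176,"z":-0.08,"wz":70},{"x":-0.41,"y":-0.176,"z":-0.08,"wz":70},{"x":-0.41,"y":-0.176,"z":-0.08,"wz":70},{"x":-0.41,"y":-0.176,"z":-0.08,"wz":70},{"x":-0.41,"y":-0.176,"z":-0.08,"wz":70},{"x":-0.41,"y":-0.176,"z":-0.08,"wz":70},{"x":-0.41,"y":-0.176,"z":-0.08,"wz":70}]' 0.05 20
python3 -c "
from h import *
st();print(to([.5,-.26,.27]))"
```

```text
{'time': 0.1, 'position': [0.228, 0.608, 0.222], 'tool_rot': [-0.559, -3.091, 0.003], 'ft_force': [0.097, 0.053, -0.034], 'grip_width': 0.996, 'grip_force': 0.0, 'joint_positions': [-1.199, 0.322, -0.07, 1.452, 0.023, 1.371, -0.057]}
[[-0.937, 0.35, -0.0], [0.35, 0.937, -0.002], [-0.0, -0.002, -1.0]]
[-559.3 -718.   -47.1]invalid input at $[0]: expected keys x, y, z, wx, wy, wz
```

```bash
python3 -m handwheel '[{"x":-0.41,"y":-0.176,"z":-0.08,"wx":0,"wy":0,"wz":70},{"x":-0.41,"y":-0.176,"z":-0.08,"wx":0,"wy":0,"wz":70},{"x":-0.41,"y":-0.176,"z":-0.08,"wx":0,"wy":0,"wz":70},{"x":-0.41,"y":-0.176,"z":-0.08,"wx":0,"wy":0,"wz":70},{"x":-0.41,"y":-0.176,"z":-0.08,"wx":0,"wy":0,"wz":70},{"x":-0.41,"y":-0.176,"z":-0.08,"wx":0,"wy":0,"wz":70},{"x":-0.41,"y":-0.176,"z":-0.08,"wx":0,"wy":0,"wz":70},{"x":-0.41,"y":-0.176,"z":-0.08,"wx":0,"wy":0,"wz":70},{"x":-0.41,"y":-0.176,"z":-0.08,"wx":0,"wy":0,"wz":70},{"x":-0.41,"y":-0.176,"z":-0.08,"wx":0,"wy":0,"wz":70}]' 0.05 20
python3 -c "
from h import *
st();print(to([.5,-.26,.27]))"
```

```text
time: 0.93
position: [0.5249, 0.3236, 0.2962]
tool_rot: [-2.237, -2.205, 0.0]
ft_force: [1.1, 1.5, 1.0]
grip_width: 0.578
grip_force: 0.0
{'time': 0.933, 'position': [0.525, 0.324, 0.296], 'tool_rot': [-2.237, -2.205, 0.0], 'ft_force': [1.095, 1.497, 0.968], 'grip_width': 0.578, 'grip_force': 0.0, 'joint_positions': [-0.839, 0.227, 0.296, 1.434, -0.066, 1.491, -0.559]}
[[0.015, 1.0, -0.0], [1.0, -0.015, -0.0], [-0.0, -0.0, -1.0]]
[-583.9  -16.4   26.3]
```

```bash
python3 -c "
from h import *
snap('wrist','w0')"
python3 -m handwheel '[{"x":-0.584,"y":-0.016,"z":0.02,"wx":0,"wy":0,"wz":50},{"x":-0.584,"y":-0.016,"z":0.02,"wx":0,"wy":0,"wz":50},{"x":-0.584,"y":-0.016,"z":0.02,"wx":0,"wy":0,"wz":50},{"x":-0.584,"y":-0.016,"z":0.02,"wx":0,"wy":0,"wz":50},{"x":-0.584,"y":-0.016,"z":0.02,"wx":0,"wy":0,"wz":50},{"x":-0.584,"y":-0.016,"z":0.02,"wx":0,"wy":0,"wz":50},{"x":-0.584,"y":-0.016,"z":0.02,"wx":0,"wy":0,"wz":50},{"x":-0.584,"y":-0.016,"z":0.02,"wx":0,"wy":0,"wz":50},{"x":-0.584,"y":-0.016,"z":0.02,"wx":0,"wy":0,"wz":50},{"x":-0.584,"y":-0.016,"z":0.02,"wx":0,"wy":0,"wz":50}]' >/dev/null
python3 -c "
from h import *
print(to([.5,-.26,.27]))"
```

```text
[-113.   123.9   11.5]
```

```bash

python3 -m handwheel '[{"x":-0.113,"y":0.124,"z":0.01,"wx":0,"wy":0,"wz":0},{"x":-0.113,"y":0.124,"z":0.01,"wx":0,"wy":0,"wz":0},{"x":-0.113,"y":0.124,"z":0.01,"wx":0,"wy":0,"wz":0},{"x":-0.113,"y":0.124,"z":0.01,"wx":0,"wy":0,"wz":0},{"x":-0.113,"y":0.124,"z":0.01,"wx":0,"wy":0,"wz":0},{"x":-0.113,"y":0.124,"z":0.01,"wx":0,"wy":0,"wz":0}]' >/dev/null
python3 -c "
from h import *
st();a=snap('wrist','w1')
cv2.imwrite('pics/w1b.png',cv2.resize(a[:,:,::-1],(800,600)))"
```

```text
{'time': 2.317, 'position': [0.499, -0.262, 0.271], 'tool_rot': [2.96, 1.052, -0.003], 'ft_force': [0.555, -0.201, -0.241], 'grip_width': 0.574, 'grip_force': 0.0, 'joint_positions': [-0.308, 0.14, 0.828, 1.621, -0.102, 1.427, -0.358]}
[[0.776, 0.631, -0.001], [0.631, -0.776, -0.001], [-0.002, -0.0, -1.0]]
```

View pics/w1b.png

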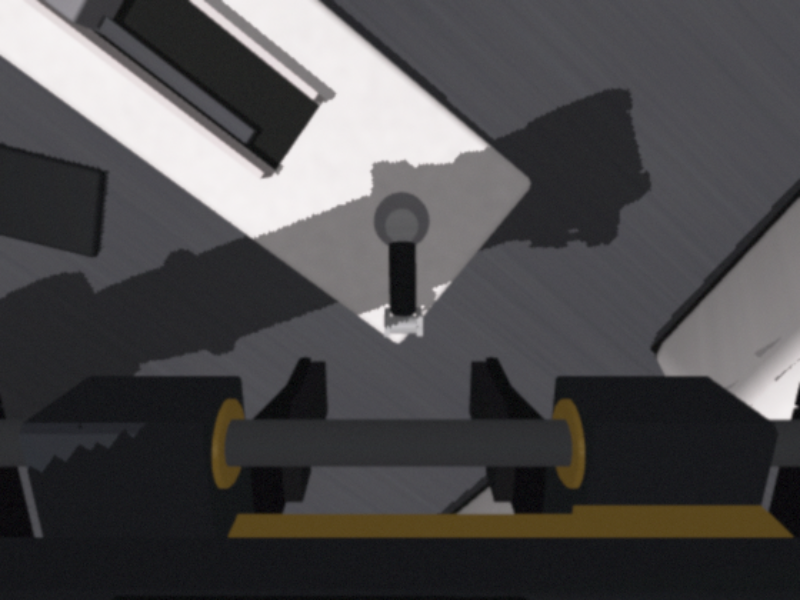

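View pics/w0.png

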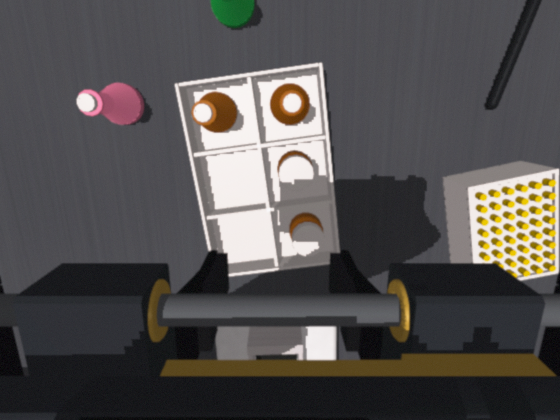

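w1b: the handle lies straight down column 402, rows 240–312, with the hub at (402,222) and the hinge at (403,320). So the arm runs along tool x. w0: two amber flasks stand in the tray with stoppers at (204,112) and (292,103). The jars' white caps are at (295,168) and (306,235), and two compartments are empty.

```bash
python3 - <<'E'
from h import *
for n,u,v,z in(('hub',402,222,.1),('free end',402,240,.113),('outer',402,312,.106),('hinge',403,320,.106),('boxL corner',398,342,.06),('boxcorner2',531,183,.06),('railA end',270,174,.092),('railB end',332,97,.092)):
    p=ray('w1',u*.7,v*.7,z);print(n,p,to(p))
for u,v in((204,112),(292,103)):print(ray('w0',u,v,.096))
E
```

```text
hub [ 0.5297 -0.2399  0.1   ] [ 34.9   4.4 171.2]
free end [ 0.5221 -0.246   0.113 ] [ 25.2   4.2 158.2]
outer [ 0.4836 -0.2776  0.106 ] [-24.6   4.2 165.3]
hinge [ 0.4797 -0.2817  0.106 ] [-30.2   4.9 165.3]
boxL corner [ 0.4519 -0.2999  0.06  ] [-63.2   1.4 211.3]
boxcorner2 [ 0.6057 -0.2972  0.06  ] [ 57.3  96.9 211.1]
railA end [ 0.4988 -0.1544  0.092 ] [ 65.3 -81.3 179.3]
railB end [ 0.5615 -0.1575  0.092 ] [111.8 -39.1 179.2]
[0.4542 0.4007 0.096 ]
[0.5404 0.4078 0.096 ]
```

```bash

python3 -m handwheel '[{"x":0.008,"y":0.004,"z":0.03,"wx":0,"wy":0,"wz":0},{"x":0.008,"y":0.004,"z":0.07,"wx":0,"wy":0,"wz":0},{"x":0.008,"y":0.004,"z":0.11,"wx":0,"wy":0,"wz":0},{"x":0.008,"y":0.004,"z":0.15,"wx":0,"wy":0,"wz":0},{"x":0.008,"y":0.004,"z":0.165,"wx":0,"wy":0,"wz":0},{"x":0.008,"y":0.004,"z":0.175,"wx":0,"wy":0,"wz":0},{"x":0.008,"y":0.004,"z":0.184,"wx":0,"wy":0,"wz":0},{"x":0.008,"y":0.004,"z":0.184,"wx":0,"wy":0,"wz":0}]' 0.05 12
python3 -m handwheel '[{"x":0,"y":0,"z":0,"wx":0,"wy":0,"wz":0},{"x":0,"y":0,"z":0,"wx":0,"wy":0,"wz":0},{"x":0,"y":0,"z":0,"wx":0,"wy":0,"wz":0},{"x":0,"y":0,"z":0,"wx":0,"wy":0,"wz":0},{"x":0,"y":0,"z":0,"wx":0,"wy":0,"wz":0},{"x":0,"y":0,"z":0,"wx":0,"wy":0,"wz":0}]' 0 12
```

```text
time: 3.03
position: [0.5096, -0.2548, 0.087]
tool_rot: [-2.954, -1.064, 0.001]
ft_force: [-0.6, 1.1, 0.8]
grip_width: 0.576
grip_force: 0.0
time: 3.53
position: [0.5096, -0.2565, 0.0883]
tool_rot: [2.957, 1.061, 0.001]
ft_force: [-0.7, 0.8, -0.0]
grip_width: 0.204
grip_force: 0.9
```

```bash

python3 -m handwheel '[{"x":-0.0006,"y":0,"z":-0.007,"wx":0,"wy":0,"wz":0},{"x":-0.0024,"y":0,"z":-0.0137,"wx":0,"wy":0,"wz":0},{"x":-0.0054,"y":0,"z":-0.02,"wx":0,"wy":0,"wz":0},{"x":-0.0094,"y":0,"z":-0.0257,"wx":0,"wy":0,"wz":0},{"x":-0.0143,"y":0,"z":-0.0306,"wx":0,"wy":0,"wz":0},{"x":-0.02,"y":0,"z":-0.0346,"wx":0,"wy":0,"wz":0}]' 0 12
python3 -m handwheel '[{"x":-0.0063,"y":0,"z":-0.003,"wx":0,"wy":0,"wz":0},{"x":-0.0131,"y":0,"z":-0.0048,"wx":0,"wy":0,"wz":0},{"x":-0.02,"y":0,"z":-0.0054,"wx":0,"wy":0,"wz":0},{"x":-0.023,"y":0,"z":-0.0054,"wx":0,"wy":0,"wz":0},{"x":-0.023,"y":0,"z":-0.0054,"wx":0,"wy":0,"wz":0}]' 0 12
python3 -c "
from h import *
a=snap('side','d1');b=snap('scene','s1')
p=proj('d1',[.5,-.26,.12]).astype(int);q=proj('s1',[.5,-.26,.12]).astype(int);print(p,q)
f=lambda i,p:cv2.resize(i[max(p[1]-50,0):p[1]+50,p[0]-50:p[0]+50,::-1],(400,400),interpolation=2)
cv2.imwrite('pics/c1.png',np.hstack([f(a,p),f(b,q)]))"
```

```text
time: 4.03
position: [0.495, -0.2686, 0.1236]
tool_rot: [2.956, 1.063, 0.005]
ft_force: [5.1, 3.1, -0.8]
grip_width: 0.201
grip_force: 12.0
time: 4.45
position: [0.4768, -0.284, 0.1299]
tool_rot: [-2.957, -1.06, -0.006]
ft_force: [1.5, 2.5, 8.3]
grip_width: 0.2
grip_force: 12.0
[295 280] [166 163]
```

View pics/c1.png

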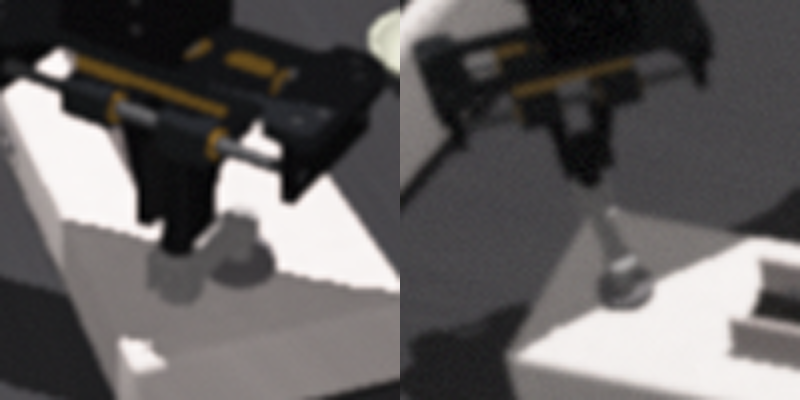

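The handle is up off the arm and the bare arm is visible at about (215,245) in the left crop. Next I wind counter-clockwise to open.

```bash

python3 -m handwheel '[{"x":0.0062,"y":0.0201,"z":0,"wx":0,"wy":0,"wz":0},{"x":0.0154,"y":0.0382,"z":0,"wx":0,"wy":0,"wz":0},{"x":0.0298,"y":0.0526,"z":0,"wx":0,"wy":0,"wz":0},{"x":0.0479,"y":0.0618,"z":0,"wx":0,"wy":0,"wz":0},{"x":0.068,"y":0.065,"z":0,"wx":0,"wy":0,"wz":0}]' 0 20
python3 -c "
from h import *
s=ctrl.get_state();d=s['position'][:2]-np.array([.529,-.240]);print(np.hypot(*d),np.degrees(np.arctan2(d[1],d[0])),s['tool_rot'])"
```

```text
time: 4.97
position: [0.5666, -0.2939, 0.1291]
tool_rot: [-2.958, -1.054, 0.009]
ft_force: [-9.6, 3.4, 11.0]
grip_width: 0.201
grip_force: 20.0
0.06569637110267346 -55.06218355239426 [-2.95779626 -1.05398106  0.00878954]
```

```bash

python3 -m handwheel '[{"x":0.0201,"y":-0.0032,"z":-0.001,"wx":0,"wy":0,"wz":0},{"x":0.0382,"y":-0.0124,"z":-0.001,"wx":0,"wy":0,"wz":0},{"x":0.0526,"y":-0.0268,"z":-0.001,"wx":0,"wy":0,"wz":0},{"x":0.0618,"y":-0.0449,"z":-0.001,"wx":0,"wy":0,"wz":0},{"x":0.065,"y":-0.065,"z":-0.001,"wx":0,"wy":0,"wz":0},{"x":0.0618,"y":-0.0851,"z":-0.001,"wx":0,"wy":0,"wz":0},{"x":0.0526,"y":-0.1032,"z":-0.001,"wx":0,"wy":0,"wz":0},{"x":0.0382,"y":-0.1176,"z":-0.001,"wx":0,"wy":0,"wz":0},{"x":0.0201,"y":-0.1268,"z":-0.001,"wx":0,"wy":0,"wz":0},{"x":0,"y":-0.13,"z":-0.001,"wx":0,"wy":0,"wz":0}]' 0 20
python3 -c "
from h import *
s=ctrl.get_state();d=s['position'][:2]-np.array([.529,-.240]);print(np.hypot(*d),np.degrees(np.arctan2(d[1],d[0])),s['joint_positions'])"
```

```text
time: 5.8
position: [0.4873, -0.1904, 0.1295]
tool_rot: [2.955, 1.062, 0.005]
ft_force: [5.1, 0.3, -1.1]
grip_width: 0.198
grip_force: 20.0
0.06477267659737258 130.04061938233025 [-0.43197245  0.14263065  0.81853117  1.90887865 -0.11619378  1.13458059
 -0.45020413]
```

```bash

python3 -m handwheel '[{"x":-0.0201,"y":0.0032,"z":0,"wx":0,"wy":0,"wz":0},{"x":-0.0382,"y":0.0124,"z":0,"wx":0,"wy":0,"wz":0},{"x":-0.0526,"y":0.0268,"z":0,"wx":0,"wy":0,"wz":0},{"x":-0.0618,"y":0.0449,"z":0,"wx":0,"wy":0,"wz":0},{"x":-0.065,"y":0.065,"z":0,"wx":0,"wy":0,"wz":0},{"x":-0.0618,"y":0.0851,"z":0,"wx":0,"wy":0,"wz":0},{"x":-0.0526,"y":0.1032,"z":0,"wx":0,"wy":0,"wz":0},{"x":-0.0455,"y":0.1114,"z":0,"wx":0,"wy":0,"wz":0},{"x":-0.0455,"y":0.1114,"z":0,"wx":0,"wy":0,"wz":0}]' 0 20
python3 -m handwheel '[{"x":0.0055,"y":0.0048,"z":0,"wx":0,"wy":0,"wz":0},{"x":0.0055,"y":0.0048,"z":0,"wx":0,"wy":0,"wz":0},{"x":0.0055,"y":0.0048,"z":0,"wx":0,"wy":0,"wz":0}]' 0 20
python3 -c "
from h import *
s=ctrl.get_state();d=s['position'][:2]-np.array([.529,-.240]);print(np.hypot(*d),np.degrees(np.arctan2(d[1],d[0])),s['joint_positions'])"
```

```text
time: 6.55
position: [0.5225, -0.309, 0.1294]
tool_rot: [2.954, 1.057, -0.005]
ft_force: [0.9, -3.6, 0.4]
grip_width: 0.203
grip_force: 20.1
time: 6.8
position: [0.5255, -0.3086, 0.1292]
tool_rot: [-2.958, -1.056, 0.01]
ft_force: [-7.4, -4.1, 3.3]
grip_width: 0.201
grip_force: 20.1
0.06869258015373877 -92.95325084035595 [-0.19074784  0.38913421  0.84105612  1.69479428 -0.30257332  1.20020583
 -0.15971443]
```

```bash

python3 -m handwheel '[{"x":0.003,"y":0.0025,"z":0,"wx":0,"wy":0,"wz":0},{"x":0.003,"y":0.0025,"z":0,"wx":0,"wy":0,"wz":0},{"x":0.003,"y":0.0025,"z":0,"wx":0,"wy":0,"wz":0}]' 0 20
python3 -c "
from h import *
a=snap('wrist','w2');b=snap('scene','s2')
cv2.imwrite('pics/c2.png',np.vstack([cv2.resize(a[:200,:,::-1],(800,286)),cv2.resize(b[150:250,140:360,::-1],(690,314),interpolation=2)[:, :].copy() if 0 else cv2.resize(b[150:236,140:360,::-1],(800,313),interpolation=2)]))"
```

```text
time: 7.05
position: [0.526, -0.3087, 0.129]
tool_rot: [-2.955, -1.053, 0.018]
ft_force: [-15.3, -1.9, 8.7]
grip_width: 0.199
grip_force: 20.0
```

View pics/c2.png

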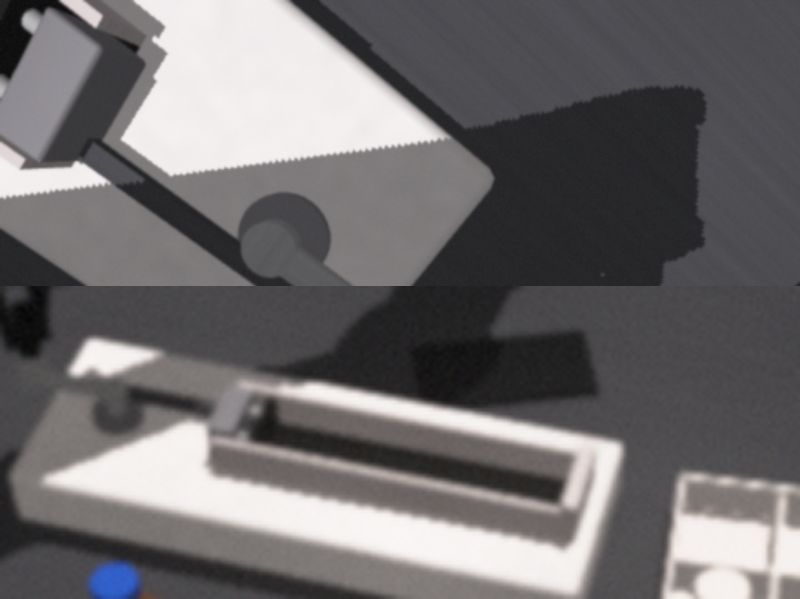

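The jaw is right back against its stop: its block sits at the channel's open end, (230,415) in the lower view, and the handle pushed solid. I'll release and go to the tray.

```bash

python3 -m handwheel '[{"x":-0.004,"y":-0.0035,"z":0,"wx":0,"wy":0,"wz":0},{"x":-0.004,"y":-0.0035,"z":0,"wx":0,"wy":0,"wz":0},{"x":-0.004,"y":-0.0035,"z":0,"wx":0,"wy":0,"wz":0},{"x":-0.004,"y":-0.0035,"z":0,"wx":0,"wy":0,"wz":0}]' 0.05 20
python3 -m handwheel '[{"x":-0.004,"y":-0.0035,"z":0,"wx":0,"wy":0,"wz":0},{"x":0,"y":0,"z":-0.03,"wx":0,"wy":0,"wz":0},{"x":0,"y":0,"z":-0.07,"wx":0,"wy":0,"wz":0},{"x":0,"y":0,"z":-0.11,"wx":0,"wy":0,"wz":0},{"x":0,"y":0,"z":-0.14,"wx":0,"wy":0,"wz":0},{"x":0,"y":0,"z":-0.14,"wx":0,"wy":0,"wz":0}]' >/dev/null
python3 -c "
from h import *
st();print(to([.5,.05,.27]),to([.50,.32,.27]))"
```

```text
time: 7.48
position: [0.5295, -0.3041, 0.1289]
tool_rot: [-2.955, -1.063, -0.002]
ft_force: [0.6, 0.3, 0.0]
grip_width: 0.418
grip_force: 0.0
{'time': 7.983, 'position': [0.531, -0.307, 0.276], 'tool_rot': [2.95, 1.06, 0.013], 'ft_force': [-0.118, -0.055, 0.163], 'grip_width': 0.574, 'grip_force': 0.0, 'joint_positions': [-0.232, 0.283, 0.886, 1.502, -0.222, 1.45, -0.222]}
[[0.771, 0.636, 0.01], [0.636, -0.771, -0.004], [0.005, 0.01, -1.0]]
[ 203.  -295.6    4.1] [ 374.9 -503.8    3.1]
```

```bash

python3 -m handwheel '[{"x":0.203,"y":-0.296,"z":-0.02,"wx":0,"wy":0,"wz":-50},{"x":0.203,"y":-0.296,"z":-0.02,"wx":0,"wy":0,"wz":-50},{"x":0.203,"y":-0.296,"z":-0.02,"wx":0,"wy":0,"wz":-50},{"x":0.203,"y":-0.296,"z":-0.02,"wx":0,"wy":0,"wz":-50},{"x":0.203,"y":-0.296,"z":-0.02,"wx":0,"wy":0,"wz":-50},{"x":0.203,"y":-0.296,"z":-0.02,"wx":0,"wy":0,"wz":-50},{"x":0.203,"y":-0.296,"z":-0.02,"wx":0,"wy":0,"wz":-50},{"x":0.203,"y":-0.296,"z":-0.02,"wx":0,"wy":0,"wz":-50},{"x":0.203,"y":-0.296,"z":-0.02,"wx":0,"wy":0,"wz":-50},{"x":0.203,"y":-0.296,"z":-0.02,"wx":0,"wy":0,"wz":-50}]' 0.05 >/dev/null
python3 -m handwheel '[{"x":0,"y":0,"z":0,"wx":0,"wy":0,"wz":0},{"x":0,"y":0,"z":0,"wx":0,"wy":0,"wz":0},{"x":0,"y":0,"z":0,"wx":0,"wy":0,"wz":0}]' >/dev/null
python3 -c "
from h import *
st();a=snap('wrist','w3')
cv2.imwrite('pics/w3b.png',cv2.resize(a[:,:,::-1],(800,600)))
print(to([.50,.36,.27]))"
```

```text
{'time': 9.067, 'position': [0.497, 0.05, 0.289], 'tool_rot': [2.234, 2.209, -0.001], 'ft_force': [-0.689, -0.166, 0.123], 'grip_width': 0.571, 'grip_force': 0.0, 'joint_positions': [-0.698, -0.046, 0.529, 1.727, 0.024, 1.455, -0.183]}
[[0.011, 1.0, -0.0], [1.0, -0.011, -0.0], [-0.0, -0.0, -1.0]]
[309.6  -1.   18.6]
```

View pics/w3b.png

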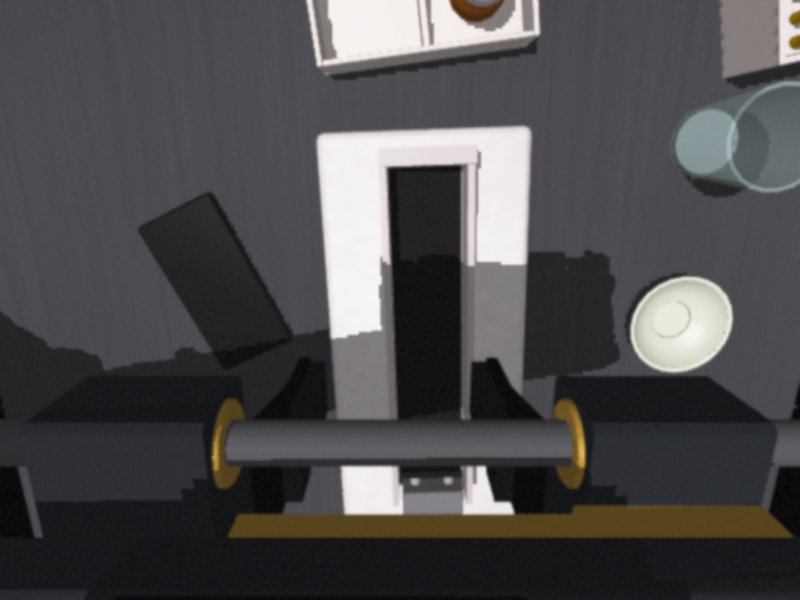

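w3b: the channel is empty. Its left rail's inner top edge runs from (388,170) to (398,415), the right rail's floor edge is near column 461, and the end wall's top inner edge is at row 166.

```bash
python3 - <<'E'
from h import *
for n,u,v,z in(('L1',388,175,.092),('L2',398,410,.092),('R1f',461,175,.06),('R2f',460,410,.06),('R1t',468,175,.092),('R2t',472,410,.092),('wallTopInner',430,166,.1),('wallTopOuter',430,149,.1),('WL',380,149,.1),('WR',478,149,.1),('boxL',318,136,.06),('boxR',530,128,.06),('boxR2',523,380,.06),('boxL2',332,400,.06),):
    print(n,ray('w3',u*.7,v*.7,z))
E
python3 -m handwheel '[{"x":0.31,"y":0,"z":0,"wx":0,"wy":0,"wz":0},{"x":0.31,"y":0,"z":0,"wx":0,"wy":0,"wz":0},{"x":0.31,"y":0,"z":0,"wx":0,"wy":0,"wz":0},{"x":0.31,"y":0,"z":0,"wx":0,"wy":0,"wz":0},{"x":0.31,"y":0,"z":0,"wx":0,"wy":0,"wz":0},{"x":0.31,"y":0,"z":0,"wx":0,"wy":0,"wz":0},{"x":0.31,"y":0,"z":0,"wx":0,"wy":0,"wz":0},{"x":0.31,"y":0,"z":0,"wx":0,"wy":0,"wz":0},{"x":0.31,"y":0,"z":0,"wx":0,"wy":0,"wz":0}]' >/dev/null
python3 -c "
from h import *
st();a=snap('wrist','w4')
cv2.imwrite('pics/w4b.png',cv2.resize(a[:,:,::-1],(800,600)))
print(to([.50,.36,.27]))"
```

```text
L1 [0.4925 0.1166 0.092 ]
L2 [ 0.4973 -0.0615  0.092 ]
R1f [0.5462 0.115  0.06  ]
R2f [ 0.5499 -0.079   0.06  ]
R1t [0.5472 0.116  0.092 ]
R2t [ 0.5551 -0.0621  0.092 ]
wallTopInner [0.5207 0.1223 0.1   ]
wallTopOuter [0.5206 0.1332 0.1   ]
WL [0.4876 0.1335 0.1   ]
WR [0.5522 0.1328 0.1   ]
boxL [0.4413 0.1437 0.06  ]
boxR [0.5956 0.1475 0.06  ]
boxR2 [ 0.6019 -0.0518  0.06  ]
boxL2 [ 0.4414 -0.0684  0.06  ]
{'time': 9.867, 'position': [0.498, 0.367, 0.287], 'tool_rot': [-2.223, -2.218, 0.001], 'ft_force': [-1.025, 0.422, -0.58], 'grip_width': 0.576, 'grip_force': 0.0, 'joint_positions': [-0.936, 0.236, 0.316, 1.442, -0.075, 1.476, -0.623]}
[[0.002, 1.0, -0.002], [1.0, -0.002, 0.001], [0.001, -0.002, -1.0]]
[-3.8  0.4 17.6]
```

View pics/w4b.png

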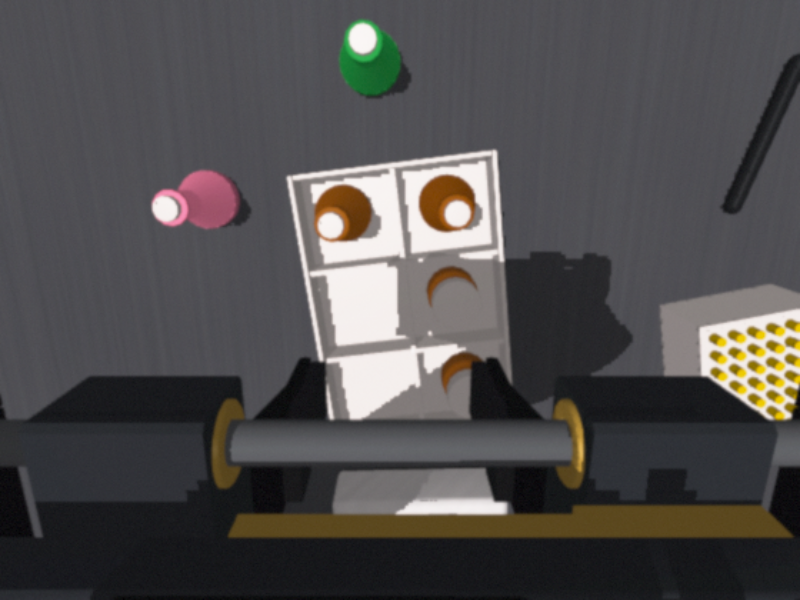

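w4b: the two amber flasks stand in the far compartments, stoppers at (331,225) and (457,213). Pink (165,208) and green (363,38) are outside the tray.

```bash
python3 - <<'E'
from h import *
for u,v,ub,vb in((331,225,343,213),(457,213,447,203)):
    p=ray('w4',u*.7,v*.7,.096);b=ray('w4',ub*.7,vb*.7,.015);print(p,b,to(p))
E
```

```text
[0.453  0.4005 0.096 ] [0.4528 0.4004 0.015 ] [ 36.6 -46.6 191.6]
[0.5399 0.4085 0.096 ] [0.5405 0.4085 0.015 ] [ 45.2  40.2 191.5]
```

```bash

python3 -m handwheel '[{"x":0.022,"y":0.02,"z":0,"wx":0,"wy":0,"wz":0},{"x":0.044,"y":0.04,"z":0.02,"wx":0,"wy":0,"wz":0},{"x":0.044,"y":0.04,"z":0.06,"wx":0,"wy":0,"wz":0},{"x":0.044,"y":0.04,"z":0.1,"wx":0,"wy":0,"wz":0},{"x":0.044,"y":0.04,"z":0.14,"wx":0,"wy":0,"wz":0},{"x":0.044,"y":0.04,"z":0.18,"wx":0,"wy":0,"wz":0},{"x":0.044,"y":0.04,"z":0.21,"wx":0,"wy":0,"wz":0},{"x":0.044,"y":0.04,"z":0.236,"wx":0,"wy":0,"wz":0},{"x":0.044,"y":0.04,"z":0.236,"wx":0,"wy":0,"wz":0},{"x":0.044,"y":0.04,"z":0.236,"wx":0,"wy":0,"wz":0}]' 0.05 20
python3 -m handwheel '[{"x":0,"y":0,"z":0,"wx":0,"wy":0,"wz":0},{"x":0,"y":0,"z":0,"wx":0,"wy":0,"wz":0},{"x":0,"y":0,"z":0,"wx":0,"wy":0,"wz":0},{"x":0,"y":0,"z":0,"wx":0,"wy":0,"wz":0},{"x":0,"y":0,"z":0,"wx":0,"wy":0,"wz":0},{"x":0,"y":0,"z":0,"wx":0,"wy":0,"wz":0}]' 0 20
python3 -m handwheel '[{"x":0,"y":0,"z":-0.04,"wx":0,"wy":0,"wz":0},{"x":0,"y":0,"z":-0.08,"wx":0,"wy":0,"wz":0},{"x":0,"y":0,"z":-0.12,"wx":0,"wy":0,"wz":0},{"x":0,"y":0,"z":-0.15,"wx":0,"wy":0,"wz":0},{"x":0,"y":0,"z":-0.15,"wx":0,"wy":0,"wz":0},{"x":0,"y":0,"z":-0.15,"wx":0,"wy":0,"wz":0}]' 0 20
python3 -c "
from h import *
st();print(to([.521,.090,.2]))"
```

```text
time: 10.75
position: [0.541, 0.4028, 0.0521]
tool_rot: [2.234, 2.208, -0.005]
ft_force: [0.2, 1.0, 1.3]
grip_width: 0.573
grip_force: 0.0
time: 11.25
position: [0.5406, 0.4064, 0.0539]
tool_rot: [-2.231, -2.212, -0.002]
ft_force: [-1.3, -0.3, 3.1]
grip_width: 0.269
grip_force: 20.0
time: 11.75
position: [0.5415, 0.4066, 0.2055]
tool_rot: [2.231, 2.211, 0.008]
ft_force: [-0.2, -0.9, -2.5]
grip_width: 0.269
grip_force: 19.7
{'time': 11.75, 'position': [0.542, 0.407, 0.206], 'tool_rot': [2.231, 2.211, 0.008], 'ft_force': [-0.237, -0.878, -2.511], 'grip_width': 0.269, 'grip_force': 19.669, 'joint_positions': [-0.917, 0.388, 0.314, 1.416, -0.12, 1.351, -0.609]}
[[0.009, 1.0, 0.004], [1.0, -0.009, 0.003], [0.003, 0.004, -1.0]]
[-316.8  -17.8    4.4]
```

```bash

python3 -m handwheel '[{"x":-0.317,"y":-0.018,"z":0,"wx":0,"wy":0,"wz":0},{"x":-0.317,"y":-0.018,"z":0,"wx":0,"wy":0,"wz":0},{"x":-0.317,"y":-0.018,"z":0,"wx":0,"wy":0,"wz":0},{"x":-0.317,"y":-0.018,"z":0,"wx":0,"wy":0,"wz":0},{"x":-0.317,"y":-0.018,"z":0,"wx":0,"wy":0,"wz":0},{"x":-0.317,"y":-0.018,"z":0,"wx":0,"wy":0,"wz":0},{"x":-0.317,"y":-0.018,"z":0,"wx":0,"wy":0,"wz":0},{"x":-0.317,"y":-0.018,"z":0,"wx":0,"wy":0,"wz":0},{"x":-0.317,"y":-0.018,"z":0,"wx":0,"wy":0,"wz":0}]' 0 20
python3 -m handwheel '[{"x":0,"y":0,"z":0,"wx":0,"wy":0,"wz":0},{"x":0,"y":0,"z":0,"wx":0,"wy":0,"wz":0},{"x":0,"y":0,"z":0,"wx":0,"wy":0,"wz":0}]'
python3 -c "
from h import *
a=snap('wrist','w5')
st();print(to([.5207,.090,.11]))"
```

```text
time: 12.5
position: [0.5184, 0.0807, 0.2012]
tool_rot: [2.242, 2.2, -0.007]
ft_force: [0.5, 1.1, -0.3]
grip_width: 0.269
grip_force: 19.7
time: 12.75
position: [0.519, 0.0909, 0.2018]
tool_rot: [-2.227, -2.214, 0.002]
ft_force: [0.1, 0.8, -0.7]
grip_width: 0.268
grip_force: 19.7
{'time': 12.8, 'position': [0.519, 0.091, 0.202], 'tool_rot': [-2.227, -2.215, 0.002], 'ft_force': [0.152, -0.293, -1.357], 'grip_width': 0.271, 'grip_force': 19.704, 'joint_positions': [-0.674, 0.068, 0.474, 1.798, -0.032, 1.284, -0.198]}
[[0.006, 1.0, -0.001], [1.0, -0.006, -0.0], [-0.0, -0.001, -1.0]]
[-0.8  1.6 92. ]
```

View pics/w5.png

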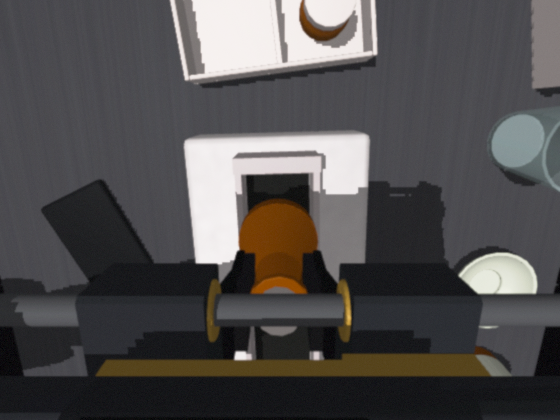

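w5: the flask hangs upright over the channel, its base centre near column 279. The end wall spans columns 235–325 at row 160.

```bash
python3 - <<'E'
from h import *
for n,u,v,z in(('WL',235,162,.1),('WR',325,158,.1),('Wmid_in',278,172,.1),('L',246,180,.092),('Rf',310,180,.06),('boxL',187,140,.06),('boxR',368,136,.06),('base',279,235,.155)):
    print(n,ray('w5',u,v,z))
E
```

```text
WL [0.488  0.1319 0.1   ]
WR [0.5546 0.1344 0.1   ]
Wmid_in [0.5198 0.1242 0.1   ]
L [0.495  0.1168 0.092 ]
Rf [0.5473 0.1104 0.06  ]
boxL [0.4435 0.145  0.06  ]
boxR [0.5951 0.1474 0.06  ]
base [0.5204 0.094  0.155 ]
```

```bash

python3 -m handwheel '[{"x":0,"y":0.002,"z":0.03,"wx":0,"wy":0,"wz":0},{"x":0,"y":0.002,"z":0.05,"wx":0,"wy":0,"wz":0},{"x":0,"y":0.002,"z":0.065,"wx":0,"wy":0,"wz":0},{"x":0,"y":0.002,"z":0.078,"wx":0,"wy":0,"wz":0},{"x":0,"y":0.002,"z":0.086,"wx":0,"wy":0,"wz":0},{"x":0,"y":0.002,"z":0.09,"wx":0,"wy":0,"wz":0},{"x":0,"y":0.002,"z":0.09,"wx":0,"wy":0,"wz":0}]' 0 20
python3 -m handwheel '[{"x":0,"y":0,"z":0.003,"wx":0,"wy":0,"wz":0},{"x":0,"y":0,"z":0.003,"wx":0,"wy":0,"wz":0},{"x":0,"y":0,"z":0.003,"wx":0,"wy":0,"wz":0}]'
```

```text
time: 13.38
position: [0.5211, 0.0896, 0.112]
tool_rot: [-2.229, -2.213, 0.002]
ft_force: [-0.2, 0.3, -0.2]
grip_width: 0.271
grip_force: 19.7
time: 13.63
position: [0.5221, 0.0892, 0.1104]
tool_rot: [2.231, 2.212, 0.002]
ft_force: [-0.4, -0.7, -0.9]
grip_width: 0.268
grip_force: 19.7
```

```bash

python3 -m handwheel '[{"x":0,"y":0,"z":0.002,"wx":0,"wy":0,"wz":0},{"x":0,"y":0,"z":0.002,"wx":0,"wy":0,"wz":0},{"x":0,"y":0,"z":0.003,"wx":0,"wy":0,"wz":0}]'
python3 -m handwheel '[{"x":0,"y":0,"z":0,"wx":0,"wy":0,"wz":0},{"x":0,"y":0,"z":0,"wx":0,"wy":0,"wz":0},{"x":0,"y":0,"z":0,"wx":0,"wy":0,"wz":0},{"x":0,"y":0,"z":0,"wx":0,"wy":0,"wz":0},{"x":0,"y":0,"z":0,"wx":0,"wy":0,"wz":0}]' 0.045 20
python3 -m handwheel '[{"x":0,"y":0,"z":-0.04,"wx":0,"wy":0,"wz":0},{"x":0,"y":0,"z":-0.08,"wx":0,"wy":0,"wz":0},{"x":0,"y":0,"z":-0.12,"wx":0,"wy":0,"wz":0},{"x":0,"y":0,"z":-0.16,"wx":0,"wy":0,"wz":0},{"x":0,"y":0,"z":-0.18,"wx":0,"wy":0,"wz":0},{"x":0,"y":0,"z":-0.18,"wx":0,"wy":0,"wz":0}]' 0.05 20
python3 -c "
from h import *
st();print(to([.48,.33,.288]))"
```

```text
time: 13.88
position: [0.5225, 0.0894, 0.1096]
tool_rot: [-2.231, -2.212, -0.004]
ft_force: [-6.1, -0.5, 20.0]
grip_width: 0.266
grip_force: 21.5
time: 14.3
position: [0.5216, 0.089, 0.1068]
tool_rot: [2.231, 2.212, 0.0]
ft_force: [-0.5, -0.1, -0.0]
grip_width: 0.499
grip_force: 0.0
time: 14.8
position: [0.5243, 0.0894, 0.2925]
tool_rot: [2.228, 2.209, 0.014]
ft_force: [0.1, -0.1, 0.4]
grip_width: 0.577
grip_force: 0.0
{'time': 14.8, 'position': [0.524, 0.089, 0.292], 'tool_rot': [2.228, 2.209, 0.014], 'ft_force': [0.096, -0.051, 0.394], 'grip_width': 0.577, 'grip_force': 0.0, 'joint_positions': [-0.683, 0.026, 0.478, 1.657, -0.014, 1.452, -0.213]}
[[0.009, 1.0, 0.009], [1.0, -0.009, 0.003], [0.003, 0.009, -1.0]]
[240.1 -46.5   4.9]
```

```bash

python3 -m handwheel '[{"x":0.24,"y":-0.046,"z":0,"wx":0,"wy":0,"wz":0},{"x":0.24,"y":-0.046,"z":0,"wx":0,"wy":0,"wz":0},{"x":0.24,"y":-0.046,"z":0,"wx":0,"wy":0,"wz":0},{"x":0.24,"y":-0.046,"z":0,"wx":0,"wy":0,"wz":0},{"x":0.24,"y":-0.046,"z":0,"wx":0,"wy":0,"wz":0},{"x":0.24,"y":-0.046,"z":0,"wx":0,"wy":0,"wz":0},{"x":0.24,"y":-0.046,"z":0,"wx":0,"wy":0,"wz":0},{"x":0.24,"y":-0.046,"z":0,"wx":0,"wy":0,"wz":0},{"x":0.24,"y":-0.046,"z":0,"wx":0,"wy":0,"wz":0}]' >/dev/null
python3 -c "
from h import *
st();a=snap('wrist','w6');b=snap('scene','s6')
cv2.imwrite('pics/c6.png',np.vstack([cv2.resize(a[:200,:,::-1],(800,286)),cv2.resize(b[150:236,190:410,::-1],(800,313),interpolation=2)]))"
```

```text
{'time': 15.55, 'position': [0.478, 0.328, 0.286], 'tool_rot': [2.231, 2.211, -0.003], 'ft_force': [1.89, -0.443, 1.532], 'grip_width': 0.574, 'grip_force': 0.0, 'joint_positions': [-0.906, 0.148, 0.291, 1.543, -0.041, 1.459, -0.622]}
[[0.009, 1.0, -0.001], [1.0, -0.009, -0.002], [-0.002, -0.001, -1.0]]
```

View pics/c6.png

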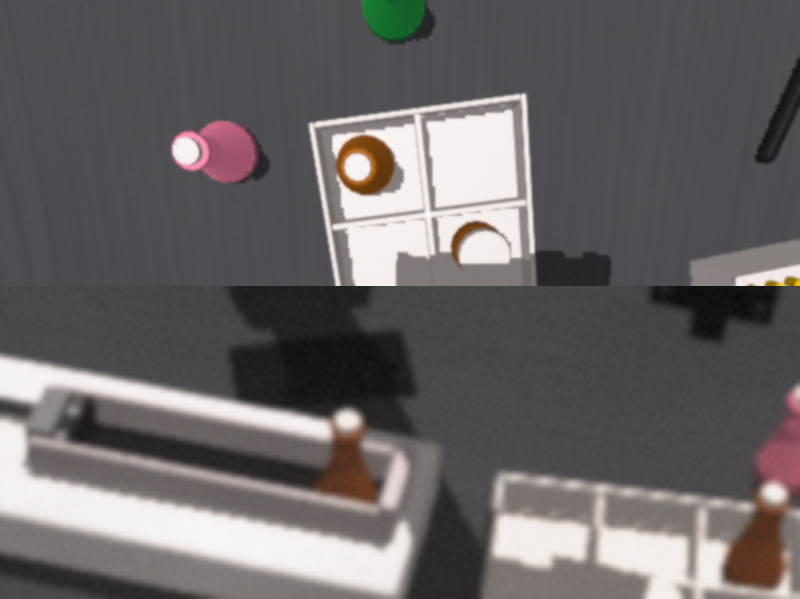

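c6: the first flask stands upright in the channel by the end wall, at (347,460) in the lower view. The second is in its compartment, stopper at (358,167) in the upper view, unmoved.

```bash
python3 - <<'E'
from h import *
p=ray('w6',358*.7,167*.7,.096);p[2]=.051;print(p,to(p))
E
```

```text
[0.4528 0.3998 0.051 ] [ 72.3 -26.6 235.4]
```

```bash

python3 -m handwheel '[{"x":0.036,"y":-0.013,"z":0,"wx":0,"wy":0,"wz":0},{"x":0.072,"y":-0.027,"z":0.01,"wx":0,"wy":0,"wz":0},{"x":0.072,"y":-0.027,"z":0.05,"wx":0,"wy":0,"wz":0},{"x":0.072,"y":-0.027,"z":0.09,"wx":0,"wy":0,"wz":0},{"x":0.072,"y":-0.027,"z":0.13,"wx":0,"wy":0,"wz":0},{"x":0.072,"y":-0.027,"z":0.17,"wx":0,"wy":0,"wz":0},{"x":0.072,"y":-0.027,"z":0.21,"wx":0,"wy":0,"wz":0},{"x":0.072,"y":-0.027,"z":0.234,"wx":0,"wy":0,"wz":0},{"x":0.072,"y":-0.027,"z":0.234,"wx":0,"wy":0,"wz":0},{"x":0.072,"y":-0.027,"z":0.234,"wx":0,"wy":0,"wz":0}]' 0.05 20
python3 -m handwheel '[{"x":0,"y":0,"z":0,"wx":0,"wy":0,"wz":0},{"x":0,"y":0,"z":0,"wx":0,"wy":0,"wz":0},{"x":0,"y":0,"z":0,"wx":0,"wy":0,"wz":0},{"x":0,"y":0,"z":0,"wx":0,"wy":0,"wz":0},{"x":0,"y":0,"z":0,"wx":0,"wy":0,"wz":0},{"x":0,"y":0,"z":0,"wx":0,"wy":0,"wz":0}]' 0 20
python3 -m handwheel '[{"x":0,"y":0,"z":-0.04,"wx":0,"wy":0,"wz":0},{"x":0,"y":0,"z":-0.08,"wx":0,"wy":0,"wz":0},{"x":0,"y":0,"z":-0.12,"wx":0,"wy":0,"wz":0},{"x":0,"y":0,"z":-0.16,"wx":0,"wy":0,"wz":0},{"x":0,"y":0,"z":-0.19,"wx":0,"wy":0,"wz":0},{"x":0,"y":0,"z":-0.19,"wx":0,"wy":0,"wz":0}]' 0 20
python3 -c "
from h import *
st();print(to([.5235,.028,.24]))"
```

```text
time: 16.48
position: [0.4517, 0.3997, 0.0522]
tool_rot: [2.233, 2.209, -0.004]
ft_force: [0.2, 0.7, 0.3]
grip_width: 0.572
grip_force: 0.0
time: 16.98
position: [0.4516, 0.4023, 0.0539]
tool_rot: [-2.231, -2.212, -0.003]
ft_force: [-1.3, 0.4, 4.1]
grip_width: 0.267
grip_force: 20.0
time: 17.48
position: [0.4541, 0.404, 0.2511]
tool_rot: [-2.231, -2.211, -0.02]
ft_force: [1.4, 0.5, -0.6]
grip_width: 0.269
grip_force: 19.6
{'time': 17.483, 'position': [0.454, 0.404, 0.251], 'tool_rot': [-2.231, -2.211, -0.02], 'ft_force': [1.448, 0.468, -0.647], 'grip_width': 0.269, 'grip_force': 19.62, 'joint_positions': [-0.978, 0.208, 0.244, 1.541, -0.052, 1.385, -0.739]}
[[0.009, 1.0, 0.009], [1.0, -0.009, 0.009], [0.01, 0.009, -1.0]]
[-375.5   72.6    8.1]
```

```bash

python3 -m handwheel '[{"x":-0.375,"y":0.073,"z":0,"wx":0,"wy":0,"wz":0},{"x":-0.375,"y":0.073,"z":0,"wx":0,"wy":0,"wz":0},{"x":-0.375,"y":0.073,"z":0,"wx":0,"wy":0,"wz":0},{"x":-0.375,"y":0.073,"z":0,"wx":0,"wy":0,"wz":0},{"x":-0.375,"y":0.073,"z":0,"wx":0,"wy":0,"wz":0},{"x":-0.375,"y":0.073,"z":0,"wx":0,"wy":0,"wz":0},{"x":-0.375,"y":0.073,"z":0,"wx":0,"wy":0,"wz":0},{"x":-0.375,"y":0.073,"z":0,"wx":0,"wy":0,"wz":0},{"x":-0.375,"y":0.073,"z":0,"wx":0,"wy":0,"wz":0},{"x":-0.375,"y":0.073,"z":0,"wx":0,"wy":0,"wz":0}]' 0 20
python3 -m handwheel '[{"x":0,"y":0,"z":0,"wx":0,"wy":0,"wz":0},{"x":0,"y":0,"z":0,"wx":0,"wy":0,"wz":0},{"x":0,"y":0,"z":0,"wx":0,"wy":0,"wz":0}]'
python3 -c "
from h import *
a=snap('wrist','w7')
st();print(to([.5235,.028,.112]))"
```

```text
time: 18.32
position: [0.5215, 0.0163, 0.2429]
tool_rot: [2.241, 2.197, -0.003]
ft_force: [0.3, -0.6, -0.4]
grip_width: 0.269
grip_force: 19.7
time: 18.57
position: [0.5207, 0.0278, 0.2424]
tool_rot: [-2.228, -2.214, 0.0]
ft_force: [0.1, 0.4, -1.3]
grip_width: 0.266
grip_force: 19.7
{'time': 18.617, 'position': [0.521, 0.028, 0.242], 'tool_rot': [-2.227, -2.215, 0.0], 'ft_force': [0.699, 0.491, -0.85], 'grip_width': 0.265, 'grip_force': 19.663, 'joint_positions': [-0.622, 0.029, 0.532, 1.755, -0.015, 1.363, -0.093]}
[[0.006, 1.0, -0.001], [1.0, -0.006, 0.0], [0.0, -0.001, -1.0]]
[-1.000e-01  2.900e+00  1.304e+02]
```

View pics/w7.png

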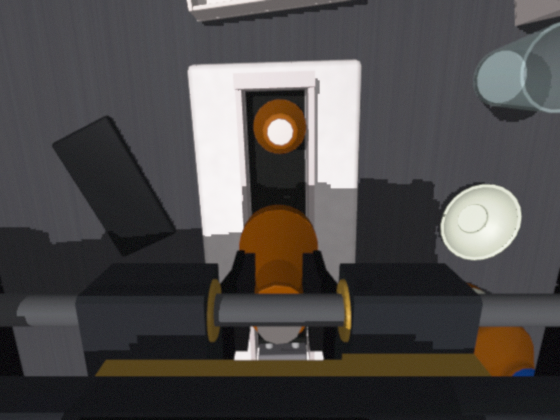

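w7: the first flask stands in the channel, stopper at (280,131). The second flask hangs centred behind it. I'll lower it now.

```bash

python3 -m handwheel '[{"x":0,"y":0.003,"z":0.03,"wx":0,"wy":0,"wz":0},{"x":0,"y":0.003,"z":0.06,"wx":0,"wy":0,"wz":0},{"x":0,"y":0.003,"z":0.085,"wx":0,"wy":0,"wz":0},{"x":0,"y":0.003,"z":0.105,"wx":0,"wy":0,"wz":0},{"x":0,"y":0.003,"z":0.118,"wx":0,"wy":0,"wz":0},{"x":0,"y":0.003,"z":0.126,"wx":0,"wy":0,"wz":0},{"x":0,"y":0.003,"z":0.131,"wx":0,"wy":0,"wz":0},{"x":0,"y":0.003,"z":0.133,"wx":0,"wy":0,"wz":0},{"x":0,"y":0.003,"z":0.133,"wx":0,"wy":0,"wz":0}]' 0 20
```

```text
time: 19.37
position: [0.5243, 0.0268, 0.1104]
tool_rot: [-2.23, -2.213, -0.001]
ft_force: [-1.3, 0.7, -1.6]
grip_width: 0.265
grip_force: 19.6
```

```bash

python3 -m handwheel '[{"x":0,"y":0,"z":0.002,"wx":0,"wy":0,"wz":0},{"x":0,"y":0,"z":0.002,"wx":0,"wy":0,"wz":0},{"x":0,"y":0,"z":0.002,"wx":0,"wy":0,"wz":0}]'
python3 -m handwheel '[{"x":0,"y":0,"z":0,"wx":0,"wy":0,"wz":0},{"x":0,"y":0,"z":0,"wx":0,"wy":0,"wz":0},{"x":0,"y":0,"z":0,"wx":0,"wy":0,"wz":0},{"x":0,"y":0,"z":0,"wx":0,"wy":0,"wz":0},{"x":0,"y":0,"z":0,"wx":0,"wy":0,"wz":0}]' 0.045 20
python3 -m handwheel '[{"x":0,"y":0,"z":-0.04,"wx":0,"wy":0,"wz":0},{"x":0,"y":0,"z":-0.08,"wx":0,"wy":0,"wz":0},{"x":0,"y":0,"z":-0.12,"wx":0,"wy":0,"wz":0},{"x":0,"y":0,"z":-0.16,"wx":0,"wy":0,"wz":0},{"x":0,"y":0,"z":-0.18,"wx":0,"wy":0,"wz":0},{"x":0,"y":0,"z":-0.18,"wx":0,"wy":0,"wz":0}]' 0.05 20
python3 -c "
from h import *
st();print(to([.50,-.37,.29]))"
```

```text
time: 19.62
position: [0.5245, 0.0268, 0.1099]
tool_rot: [-2.23, -2.212, -0.003]
ft_force: [-4.9, 0.4, 9.6]
grip_width: 0.27
grip_force: 20.5
time: 20.03
position: [0.5243, 0.026, 0.1079]
tool_rot: [2.231, 2.211, 0.001]
ft_force: [-0.7, -1.4, -0.1]
grip_width: 0.493
grip_force: 0.0
time: 20.53
position: [0.5269, 0.026, 0.2935]
tool_rot: [2.228, 2.208, 0.013]
ft_force: [1.1, -0.4, -0.2]
grip_width: 0.574
grip_force: 0.0
{'time': 20.533, 'position': [0.527, 0.026, 0.294], 'tool_rot': [2.228, 2.208, 0.013], 'ft_force': [1.06, -0.364, -0.198], 'grip_width': 0.574, 'grip_force': 0.0, 'joint_positions': [-0.627, 0.013, 0.538, 1.667, -0.009, 1.453, -0.097]}
[[0.009, 1.0, 0.01], [1.0, -0.009, 0.002], [0.003, 0.01, -1.0]]
[-396.2  -23.4    2.3]
```

```bash

python3 -m handwheel '[{"x":-0.332,"y":0.003,"z":0,"wx":0,"wy":0,"wz":82},{"x":-0.332,"y":0.003,"z":0,"wx":0,"wy":0,"wz":82},{"x":-0.332,"y":0.003,"z":0,"wx":0,"wy":0,"wz":82},{"x":-0.332,"y":0.003,"z":0,"wx":0,"wy":0,"wz":82},{"x":-0.332,"y":0.003,"z":0,"wx":0,"wy":0,"wz":82},{"x":-0.332,"y":0.003,"z":0,"wx":0,"wy":0,"wz":82},{"x":-0.332,"y":0.003,"z":0,"wx":0,"wy":0,"wz":82},{"x":-0.332,"y":0.003,"z":0,"wx":0,"wy":0,"wz":82},{"x":-0.332,"y":0.003,"z":0,"wx":0,"wy":0,"wz":82},{"x":-0.332,"y":0.003,"z":0,"wx":0,"wy":0,"wz":82}]' 0.05 20 >/dev/null
python3 -m handwheel '[{"x":0,"y":0,"z":0,"wx":0,"wy":0,"wz":11},{"x":0,"y":0,"z":0,"wx":0,"wy":0,"wz":11},{"x":0,"y":0,"z":0,"wx":0,"wy":0,"wz":11},{"x":0,"y":0,"z":0,"wx":0,"wy":0,"wz":11},{"x":0,"y":0,"z":0,"wx":0,"wy":0,"wz":11}]' >/dev/null
python3 -c "
from h import *
st();print(to([.527,-.3065,.128]))
a=snap('scene','s8')
for f in((.5215,.089,.152),(.5243,.026,.152)):print(proj('s8',f))
hsv=cv2.cvtColor(a,cv2.COLOR_RGB2HSV);m=((hsv[...,0]<18)&(hsv[...,1]>120)).astype(np.uint8)
n,_,S,C=cv2.connectedComponentsWithStats(m)
for i in range(1,n):
  if S[i,4]>30:print(S[i],C[i].round())"
```

```text
{'time': 21.783, 'position': [0.524, -0.306, 0.287], 'tool_rot': [-3.135, -0.192, 0.001], 'ft_force': [0.884, 0.07, -1.031], 'grip_width': 0.575, 'grip_force': 0.0, 'joint_positions': [-0.275, 0.285, 0.946, 1.491, -0.231, 1.484, -0.777]}
[[0.993, 0.122, -0.001], [0.122, -0.993, 0.0], [-0.001, -0.0, -1.0]]
[  2.9   1.1 159.2]
[283.9 186.4]
[260.7 182.2]
[173  35  29   6  64] [188.  37.]
[548 169  12  22 110] [555. 182.]
[254 186  17  18 168] [262. 196.]
[277 191  16  18 163] [285. 201.]
[161 235  28  26 509] [175. 248.]
[361 244  13   6  44] [367. 247.]
```

```bash

python3 -m handwheel '[{"x":0.003,"y":0.001,"z":0.03,"wx":0,"wy":0,"wz":0},{"x":0.003,"y":0.001,"z":0.07,"wx":0,"wy":0,"wz":0},{"x":0.003,"y":0.001,"z":0.1,"wx":0,"wy":0,"wz":0},{"x":0.003,"y":0.001,"z":0.13,"wx":0,"wy":0,"wz":0},{"x":0.003,"y":0.001,"z":0.15,"wx":0,"wy":0,"wz":0},{"x":0.003,"y":0.001,"z":0.159,"wx":0,"wy":0,"wz":0},{"x":0.003,"y":0.001,"z":0.159,"wx":0,"wy":0,"wz":0}]' 0.05 20
python3 -m handwheel '[{"x":0,"y":0,"z":0,"wx":0,"wy":0,"wz":0},{"x":0,"y":0,"z":0,"wx":0,"wy":0,"wz":0},{"x":0,"y":0,"z":0,"wx":0,"wy":0,"wz":0},{"x":0,"y":0,"z":0,"wx":0,"wy":0,"wz":0},{"x":0,"y":0,"z":0,"wx":0,"wy":0,"wz":0},{"x":0,"y":0,"z":0,"wx":0,"wy":0,"wz":0}]' 0 20
python3 -c "
from h import *
st();print(to([.530,-.2425,.128]))"
```

```text
time: 22.42
position: [0.5261, -0.3057, 0.1267]
tool_rot: [-3.134, -0.19, 0.006]
ft_force: [-0.7, -0.0, 0.5]
grip_width: 0.576
grip_force: 0.0
time: 22.92
position: [0.5276, -0.3067, 0.1294]
tool_rot: [3.136, 0.189, 0.002]
ft_force: [-0.4, 0.6, 1.4]
grip_width: 0.205
grip_force: 5.6
{'time': 22.917, 'position': [0.528, -0.307, 0.129], 'tool_rot': [3.136, 0.189, 0.002], 'ft_force': [-0.389, 0.638, 1.423], 'grip_width': 0.205, 'grip_force': 5.573, 'joint_positions': [-0.229, 0.402, 0.891, 1.698, -0.333, 1.201, -0.705]}
[[0.993, 0.12, 0.001], [0.12, -0.993, -0.0], [0.001, 0.0, -1.0]]
[ 10.1 -63.4   1.4]
```

```bash
python3 - <<'E'
import numpy as np
def f(a0,seq):
    t=np.radians(np.array(seq)+a0);t0=np.radians(a0)
    print((65*np.c_[np.cos(t)-np.cos(t0),np.sin(t)-np.sin(t0)]).round(1).tolist())
f(99,range(18,181,18)); f(279,range(15,151,15)); f(69,range(9,91,9))
E
```

```text
[[-19.3, -6.3], [-35.8, -18.2], [-47.7, -34.7], [-54.0, -54.0], [-54.0, -74.4], [-47.7, -93.7], [-35.8, -110.2], [-19.3, -122.1], [-0.0, -128.4], [20.3, -128.4]]
[[16.3, 4.8], [30.7, 13.7], [42.4, 26.0], [50.5, 40.9], [54.5, 57.4], [54.0, 74.4], [49.2, 90.6], [40.3, 105.1], [28.0, 116.8], [13.1, 124.9]]
[[-9.8, 2.9], [-19.9, 4.2], [-30.1, 4.0], [-40.1, 2.1], [-49.7, -1.3], [-58.7, -6.2], [-66.8, -12.4], [-73.8, -19.8], [-79.6, -28.2], [-84.0, -37.4]]
```

```bash

python3 -m handwheel '[{"x":-0.0193,"y":-0.0063,"z":0,"wx":0,"wy":0,"wz":0},{"x":-0.0358,"y":-0.0182,"z":0,"wx":0,"wy":0,"wz":0},{"x":-0.0477,"y":-0.0347,"z":0,"wx":0,"wy":0,"wz":0},{"x":-0.054,"y":-0.054,"z":0,"wx":0,"wy":0,"wz":0},{"x":-0.054,"y":-0.0744,"z":0,"wx":0,"wy":0,"wz":0},{"x":-0.0477,"y":-0.0937,"z":0,"wx":0,"wy":0,"wz":0},{"x":-0.0358,"y":-0.1102,"z":0,"wx":0,"wy":0,"wz":0},{"x":-0.0193,"y":-0.1221,"z":0,"wx":0,"wy":0,"wz":0},{"x":0,"y":-0.1284,"z":0,"wx":0,"wy":0,"wz":0},{"x":0.0203,"y":-0.1284,"z":0,"wx":0,"wy":0,"wz":0}]' 0 20
python3 -m handwheel '[{"x":0.0163,"y":0.0048,"z":0,"wx":0,"wy":0,"wz":0},{"x":0.0307,"y":0.0137,"z":0,"wx":0,"wy":0,"wz":0},{"x":0.0424,"y":0.026,"z":0,"wx":0,"wy":0,"wz":0},{"x":0.0505,"y":0.0409,"z":0,"wx":0,"wy":0,"wz":0},{"x":0.0545,"y":0.0574,"z":0,"wx":0,"wy":0,"wz":0},{"x":0.054,"y":0.0744,"z":0,"wx":0,"wy":0,"wz":0},{"x":0.0492,"y":0.0906,"z":0,"wx":0,"wy":0,"wz":0},{"x":0.0403,"y":0.1051,"z":0,"wx":0,"wy":0,"wz":0},{"x":0.028,"y":0.1168,"z":0,"wx":0,"wy":0,"wz":0},{"x":0.0131,"y":0.1249,"z":0,"wx":0,"wy":0,"wz":0}]' 0 20
python3 -c "
from h import *
s=ctrl.get_state();d=s['position'][:2]-np.array([.530,-.2425]);print(np.hypot(*d),np.degrees(np.arctan2(d[1],d[0])),s['joint_positions'])
a=snap('scene','s9')
hsv=cv2.cvtColor(a,cv2.COLOR_RGB2HSV);m=((hsv[...,0]<18)&(hsv[...,1]>120)).astype(np.uint8)
n,_,S,C=cv2.connectedComponentsWithStats(m)
for i in range(1,n):
  if S[i,4]>30:print(S[i],C[i].round())
A=cv2.resize(a[150:236,140:360,::-1],(800,313),interpolation=2);cv2.imwrite('pics/c9.png',A)"
```

```text
time: 23.75
position: [0.531, -0.1771, 0.1291]
tool_rot: [3.135, 0.19, -0.004]
ft_force: [-5.4, -7.4, 3.9]
grip_width: 0.201
grip_force: 20.0
time: 24.58
position: [0.5616, -0.2972, 0.1293]
tool_rot: [-3.132, -0.191, -0.004]
ft_force: [2.4, 5.8, 1.6]
grip_width: 0.203
grip_force: 20.0
0.06323093707363121 -59.96918231292841 [-0.21118982  0.45419822  0.85592633  1.63172025 -0.3648914   1.2226501
 -0.72776472]
[177  35  25   6  57] [189.  38.]
[549 169  11  22 100] [555. 182.]
[254 186  17  18 164] [262. 196.]
[277 191  17  18 166] [285. 201.]
[161 235  28  26 518] [175. 248.]
[331 242  13   4  31] [337. 244.]
[362 244  12   6  43] [367. 247.]
```

```bash

python3 -m handwheel '[{"x":-0.0098,"y":0.0029,"z":0,"wx":0,"wy":0,"wz":0},{"x":-0.0199,"y":0.0042,"z":0,"wx":0,"wy":0,"wz":0},{"x":-0.0301,"y":0.004,"z":0,"wx":0,"wy":0,"wz":0},{"x":-0.0401,"y":0.0021,"z":0,"wx":0,"wy":0,"wz":0},{"x":-0.0497,"y":-0.0013,"z":0,"wx":0,"wy":0,"wz":0},{"x":-0.0587,"y":-0.0062,"z":0,"wx":0,"wy":0,"wz":0},{"x":-0.0668,"y":-0.0124,"z":0,"wx":0,"wy":0,"wz":0},{"x":-0.0738,"y":-0.0198,"z":0,"wx":0,"wy":0,"wz":0},{"x":-0.0738,"y":-0.0198,"z":0,"wx":0,"wy":0,"wz":0}]' 0 20
python3 -c "
from h import *
s=ctrl.get_state();d=s['position'][:2]-np.array([.530,-.2425]);print(np.hypot(*d),np.degrees(np.arctan2(d[1],d[0])))
a=snap('scene','s10')
hsv=cv2.cvtColor(a,cv2.COLOR_RGB2HSV);m=((hsv[...,0]<18)&(hsv[...,1]>120)).astype(np.uint8)
n,_,S,C=cv2.connectedComponentsWithStats(m)
for i in range(1,n):
  if S[i,4]>80:print(S[i],C[i].round())
A=cv2.resize(a[150:236,140:360,::-1],(800,313),interpolation=2);cv2.imwrite('pics/c10.png',A)
t0=np.radians(141);t=np.radians(141+np.arange(3,40,3));print((65*np.c_[np.cos(t)-np.cos(t0),np.sin(t)-np.sin(t0)]).round(1).tolist())"
```

```text
time: 25.38
position: [0.4828, -0.2898, 0.1293]
tool_rot: [3.134, 0.187, -0.0]
ft_force: [-2.2, -3.0, 0.7]
grip_width: 0.198
grip_force: 20.0
0.06681993192055519 -134.88856358832248
[549 168  11  24 102] [555. 182.]
[262 188  32  21 329] [278. 199.]
[161 235  28  26 514] [175. 248.]
[[-2.1, -2.7], [-4.0, -5.5], [-5.8, -8.4], [-7.4, -11.4], [-8.9, -14.5], [-10.2, -17.6], [-11.3, -20.8], [-12.3, -24.1], [-13.1, -27.4], [-13.7, -30.7], [-14.1, -34.1], [-14.4, -37.5], [-14.5, -40.9]]
```

```bash
cat > r.py <<'E'
from h import *
s=ctrl.get_state();d=s['position'][:2]-np.array([.530,-.2425]);a=np.arctan2(d[1],d[0])
f=np.array(s['ft_force'][:2]);print('r %.4f ang %.1f tang %.1f rad %.1f'%(np.hypot(*d),np.degrees(a),f@[-np.sin(a),np.cos(a)],f@[np.cos(a),np.sin(a)]))
E
python3 -m handwheel '[{"x":-0.0021,"y":-0.0027,"z":0,"wx":0,"wy":0,"wz":0},{"x":-0.004,"y":-0.0055,"z":0,"wx":0,"wy":0,"wz":0},{"x":-0.0058,"y":-0.0084,"z":0,"wx":0,"wy":0,"wz":0},{"x":-0.0074,"y":-0.0114,"z":0,"wx":0,"wy":0,"wz":0}]' >/dev/null; python3 r.py
python3 -m handwheel '[{"x":-0.0015,"y":-0.0031,"z":0,"wx":0,"wy":0,"wz":0},{"x":-0.0028,"y":-0.0062,"z":0,"wx":0,"wy":0,"wz":0}]' >/dev/null; python3 r.py
python3 -m handwheel '[{"x":-0.0011,"y":-0.0032,"z":0,"wx":0,"wy":0,"wz":0},{"x":-0.0021,"y":-0.0065,"z":0,"wx":0,"wy":0,"wz":0}]' >/dev/null; python3 r.py
```

```text
r 0.0671 ang -144.9 tang 5.2 rad 6.2
r 0.0672 ang -150.7 tang 5.1 rad 5.3
r 0.0673 ang -156.5 tang 6.3 rad 4.9
```

```bash

python3 -m handwheel '[{"x":-0.0008,"y":-0.0033,"z":0,"wx":0,"wy":0,"wz":0},{"x":-0.0014,"y":-0.0066,"z":0,"wx":0,"wy":0,"wz":0}]' >/dev/null; python3 r.py
python3 -m handwheel '[{"x":-0.0004,"y":-0.0034,"z":0,"wx":0,"wy":0,"wz":0},{"x":-0.0004,"y":-0.0034,"z":0,"wx":0,"wy":0,"wz":0}]' >/dev/null; python3 r.py
python3 -m handwheel '[{"x":-0.0003,"y":-0.0034,"z":0,"wx":0,"wy":0,"wz":0},{"x":-0.0003,"y":-0.0034,"z":0,"wx":0,"wy":0,"wz":0}]' >/dev/null; python3 r.py
```

```text
r 0.0674 ang -162.1 tang 6.0 rad 4.1
r 0.0674 ang -165.6 tang 5.0 rad 5.7
r 0.0674 ang -168.4 tang 4.9 rad 5.4
```

```bash

python3 -m handwheel '[{"x":-0.0001,"y":-0.0034,"z":0,"wx":0,"wy":0,"wz":0},{"x":-0.0001,"y":-0.0034,"z":0,"wx":0,"wy":0,"wz":0}]' >/dev/null; python3 r.py
python3 -m handwheel '[{"x":0.0001,"y":-0.0023,"z":0,"wx":0,"wy":0,"wz":0},{"x":0.0001,"y":-0.0023,"z":0,"wx":0,"wy":0,"wz":0}]' >/dev/null; python3 r.py
python3 -c "
from h import *
a=snap('scene','s11');b=snap('side','d11')
hsv=cv2.cvtColor(a,cv2.COLOR_RGB2HSV);m=((hsv[...,0]<18)&(hsv[...,1]>120)).astype(np.uint8)
n,_,S,C=cv2.connectedComponentsWithStats(m)
for i in range(1,n):
  if S[i,4]>80:print(S[i],C[i].round())
A=cv2.resize(a[150:236,180:340,::-1],(600,322),interpolation=2);B=cv2.resize(b[180:290,200:360,::-1],(400,275),interpolation=2);o=np.zeros((600,600,3),np.uint8);o[:322]=A;o[325:,:400]=B;cv2.imwrite('pics/c11.png',o)"
```

```text
r 0.0674 ang -171.2 tang 5.9 rad 4.5
r 0.0674 ang -173.0 tang 5.8 rad 6.0
[549 169  11  22 115] [555. 182.]
[263 188  31  21 322] [279. 199.]
[161 235  28  26 512] [175. 248.]
```

View pics/c11.png

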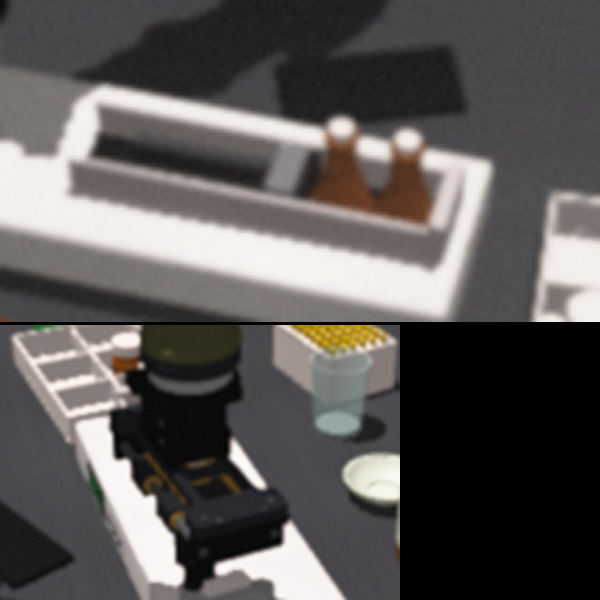

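c11: both flasks are upright and side by side between the jaw at (290,168) and the end wall at (445,190). The jaw hasn't come solid yet, so I'll keep feeling in small steps.

```bash

python3 -m handwheel '[{"x":0.0001,"y":-0.0023,"z":0,"wx":0,"wy":0,"wz":0},{"x":0.0001,"y":-0.0023,"z":0,"wx":0,"wy":0,"wz":0},{"x":0.0001,"y":-0.0023,"z":0,"wx":0,"wy":0,"wz":0}]' >/dev/null; python3 r.py
python3 -m handwheel '[{"x":0.0002,"y":-0.0023,"z":0,"wx":0,"wy":0,"wz":0},{"x":0.0002,"y":-0.0023,"z":0,"wx":0,"wy":0,"wz":0},{"x":0.0002,"y":-0.0023,"z":0,"wx":0,"wy":0,"wz":0}]' >/dev/null; python3 r.py
```

```text
r 0.0673 ang -174.9 tang 6.2 rad 4.7
r 0.0673 ang -176.8 tang 7.7 rad 4.8
```

```bash

python3 -m handwheel '[{"x":0.0002,"y":-0.002,"z":0,"wx":0,"wy":0,"wz":0},{"x":0.0002,"y":-0.002,"z":0,"wx":0,"wy":0,"wz":0},{"x":0.0002,"y":-0.002,"z":0,"wx":0,"wy":0,"wz":0}]' >/dev/null; python3 r.py
```

```text
r 0.0673 ang -178.3 tang 7.9 rad 5.5
```

```bash

python3 -m handwheel '[{"x":0.0003,"y":-0.002,"z":0,"wx":0,"wy":0,"wz":0},{"x":0.0003,"y":-0.002,"z":0,"wx":0,"wy":0,"wz":0},{"x":0.0003,"y":-0.002,"z":0,"wx":0,"wy":0,"wz":0}]' >/dev/null; python3 r.py
python3 -m handwheel '[{"x":0,"y":0,"z":0,"wx":0,"wy":0,"wz":0},{"x":0,"y":0,"z":0,"wx":0,"wy":0,"wz":0}]' >/dev/null; python3 r.py
```

```text
r 0.0673 ang -179.2 tang 9.6 rad 3.6
r 0.0674 ang -179.2 tang 9.6 rad 4.3
```

The last 1.8° of command gave only 0.9° of motion and the tangential force jumped to 9.6 N, so the jaw has come solid. I'll let go and re-grip free of side load before folding.

```bash

python3 -m handwheel '[{"x":0,"y":0,"z":0,"wx":0,"wy":0,"wz":0},{"x":0,"y":0,"z":0,"wx":0,"wy":0,"wz":0},{"x":0,"y":0,"z":0,"wx":0,"wy":0,"wz":0},{"x":0,"y":0,"z":0,"wx":0,"wy":0,"wz":0},{"x":0,"y":0,"z":0,"wx":0,"wy":0,"wz":0}]' 0.035 12; python3 r.py; python3 -c "
from h import *
print(to([.530-.0665,-.2432,.128]))"
```

```text
time: 28.62
position: [0.4649, -0.2375, 0.1286]
tool_rot: [-3.135, -0.19, 0.001]
ft_force: [0.1, -0.2, -0.4]
grip_width: 0.392
grip_force: 0.0
r 0.0653 ang 175.6 tang 0.2 rad -0.2
[-2.1  5.5  0.6]
```

```bash

python3 -m handwheel '[{"x":-0.002,"y":0.0055,"z":0,"wx":0,"wy":0,"wz":0},{"x":-0.002,"y":0.0055,"z":0,"wx":0,"wy":0,"wz":0},{"x":-0.002,"y":0.0055,"z":0,"wx":0,"wy":0,"wz":0}]' 0.035 12 >/dev/null
python3 -m handwheel '[{"x":0,"y":0,"z":0,"wx":0,"wy":0,"wz":0},{"x":0,"y":0,"z":0,"wx":0,"wy":0,"wz":0},{"x":0,"y":0,"z":0,"wx":0,"wy":0,"wz":0},{"x":0,"y":0,"z":0,"wx":0,"wy":0,"wz":0}]' 0 12; python3 r.py
```

```text
time: 29.2
position: [0.4635, -0.2451, 0.129]
tool_rot: [3.134, 0.189, 0.001]
ft_force: [-0.3, -1.2, -2.1]
grip_width: 0.2
grip_force: 12.0
r 0.0665 ang -177.8 tang 1.1 rad 0.4
```

```bash

python3 -m handwheel '[{"x":0.0073,"y":0.0006,"z":0.0006,"wx":0,"wy":0,"wz":0},{"x":0.0144,"y":0.0012,"z":0.0025,"wx":0,"wy":0,"wz":0},{"x":0.021,"y":0.0017,"z":0.0056,"wx":0,"wy":0,"wz":0},{"x":0.027,"y":0.0022,"z":0.0098,"wx":0,"wy":0,"wz":0},{"x":0.0322,"y":0.0026,"z":0.015,"wx":0,"wy":0,"wz":0}]' 0 12; python3 r.py
python3 -m handwheel '[{"x":0.0042,"y":0.0004,"z":0.006,"wx":0,"wy":0,"wz":0},{"x":0.0073,"y":0.0006,"z":0.0126,"wx":0,"wy":0,"wz":0},{"x":0.0092,"y":0.0008,"z":0.0197,"wx":0,"wy":0,"wz":0},{"x":0.0098,"y":0.0008,"z":0.027,"wx":0,"wy":0,"wz":0},{"x":0.0098,"y":0.0008,"z":0.028,"wx":0,"wy":0,"wz":0},{"x":0.0098,"y":0.0008,"z":0.028,"wx":0,"wy":0,"wz":0}]' 0 12; python3 r.py
```

```text
time: 29.62
position: [0.4964, -0.2434, 0.1132]
tool_rot: [3.135, 0.188, -0.001]
ft_force: [-4.0, -2.5, 0.0]
grip_width: 0.206
grip_force: 12.0
r 0.0336 ang -178.5 tang 2.4 rad 4.0
time: 30.12
position: [0.5068, -0.2434, 0.0856]
tool_rot: [3.134, 0.188, 0.004]
ft_force: [1.3, -5.9, 1.2]
grip_width: 0.197
grip_force: 12.0
r 0.0232 ang -177.8 tang 5.9 rad -1.1
```

```bash

python3 -m handwheel '[{"x":0,"y":0,"z":0,"wx":0,"wy":0,"wz":0},{"x":0,"y":0,"z":0,"wx":0,"wy":0,"wz":0},{"x":0,"y":0,"z":0,"wx":0,"wy":0,"wz":0},{"x":0,"y":0,"z":0,"wx":0,"wy":0,"wz":0},{"x":0,"y":0,"z":0,"wx":0,"wy":0,"wz":0}]' 0.05 12
python3 -m handwheel '[{"x":0,"y":0,"z":-0.03,"wx":0,"wy":0,"wz":0},{"x":0,"y":0,"z":-0.07,"wx":0,"wy":0,"wz":0},{"x":0,"y":0,"z":-0.11,"wx":0,"wy":0,"wz":0},{"x":-0.03,"y":0,"z":-0.15,"wx":0,"wy":0,"wz":0},{"x":-0.06,"y":0,"z":-0.19,"wx":0,"wy":0,"wz":0},{"x":-0.06,"y":0,"z":-0.19,"wx":0,"wy":0,"wz":0},{"x":-0.06,"y":0,"z":-0.19,"wx":0,"wy":0,"wz":0}]' 0.05 12
python3 -c "
from h import *
w=snap('wrist','w12');a=snap('scene','s12');b=snap('side','d12')
f=lambda i,w,h:cv2.resize(i[:,:,::-1],(w,h),interpolation=2)
o=np.zeros((600,800,3),np.uint8)
o[:300,:400]=f(w,400,300);o[300:,:]=f(a[150:240,130:370],800,300);o[:300,400:]=f(b[190:310,205:365],400,300)
cv2.imwrite('pics/c12.png',o)"
```

```text
time: 30.53
position: [0.5055, -0.2414, 0.0855]
tool_rot: [-3.134, -0.19, 0.0]
ft_force: [-0.7, -0.0, 0.6]
grip_width: 0.494
grip_force: 0.0
time: 31.12
position: [0.4455, -0.2516, 0.2796]
tool_rot: [-3.135, -0.185, -0.012]
ft_force: [0.3, -0.6, -0.3]
grip_width: 0.576
grip_force: 0.0
```

View pics/c12.png

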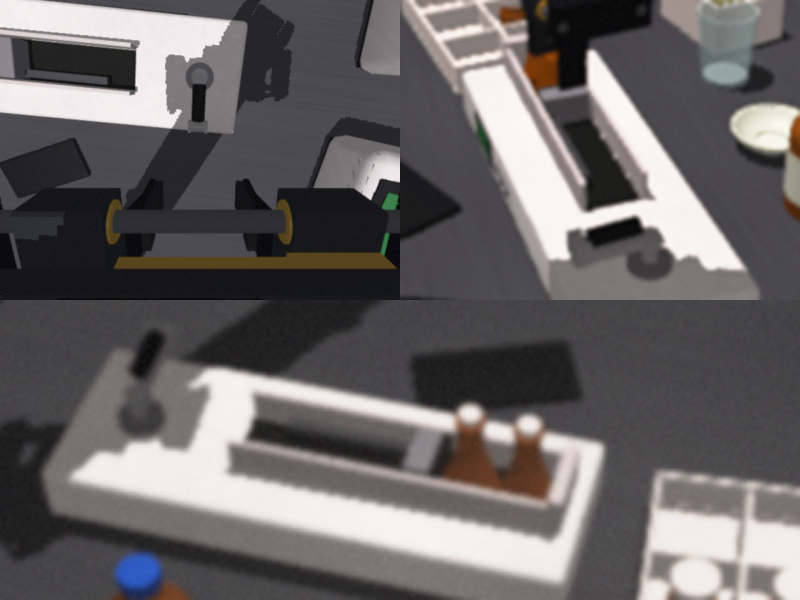

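c12: both flasks are upright and clamped against the end wall. The handle is black at (198,103) upper left and (613,230) upper right, and it looks folded. I'll check its tilt by triangulating its ends.

```bash
python3 - <<'E'
from h import *
def ends(f,box):
    i=cv2.imread('pics/'+f+'.png').max(2);u0,v0,u1,v1=box;m=(i[v0:v1,u0:u1]<38).astype(np.uint8)
    n,L,S,C=cv2.connectedComponentsWithStats(m);k=1+np.argmax(S[1:,4]);v,u=np.nonzero(L==k);P=np.c_[u+u0,v+v0].astype(float)
    c=P.mean(0);d=np.linalg.svd(P-c,full_matrices=False)[2][0];t=(P-c)@d;print(f,S[k],c,d);return c,c+d*t.min(),c+d*t.max()
# side crop: scale 2.5, origin (205,190), panel offset 400 ; scene: 3.33, origin(130,150)
A=ends('d12',(205+165//1//1*0+70,190+80,205+105,190+103))
B=ends('s12',(160,155,188,180))
W=ends('w12',(255,110,300,180))
for x in(A,B,W):print(np.round(x,1).tolist())
for a in(A,B):
  for w in(1,2):
    for k in(1,2):
      n='d12' if a is A else 's12'
      d=[np.load('pics/%s.npz'%q) for q in(n,'w12')];p=tri((n,*a[k]),('w12',*W[w]));e=np.abs(proj(n,p)-a[k]).max()
      print(n,w,k,p,e)
E
```

```text
d12 [  5   8  22  10 130] [290.34615385 282.55384615] [-0.97009452  0.24272745]
s12 [10  5  9 13 63] [173.79365079 165.73015873] [-0.42293096  0.90616191]
w12 [ 14   8  19  53 882] [277.60884354 143.68480726] [-0.03676519  0.99932393]
[[290.3, 282.6], [300.5, 280.0], [280.0, 285.1]]
[[173.8, 165.7], [176.6, 159.8], [170.9, 171.9]]
[[277.6, 143.7], [278.6, 118.1], [276.6, 170.1]]
d12 1 1 [ 0.5167 -0.242   0.1034] 0.097275171563183
d12 1 2 [ 0.4903 -0.2333  0.0896] 7.666431996567212
d12 2 1 [ 0.496  -0.2569  0.1223] 6.902724828436817
d12 2 2 [ 0.4694 -0.246   0.104 ] 0.0341592673970581
s12 1 1 [ 0.51   -0.228   0.1505] 2.4632209191243533
s12 1 2 [ 0.5168 -0.2413  0.1081] 0.0910702245255095
s12 2 1 [ 0.4694 -0.2444  0.1112] 0.2632209191243362
s12 2 2 [ 0.4726 -0.2595  0.0647] 2.2089297754744734
```

The handle's ends come out at 0.103 and 0.104 m, so it is flat. The row is clamped and the arm is clear.

```bash
python3 -c "
from bench import ctrl
print(ctrl.close_job())"
```

```text
the job is handed in; nothing more can be done
None
```

I handed the job in at about 31 s of the 210 s; no verdict came back. Both flasks stand clamped in the channel, the crank handle is folded flat, and the robot touches nothing; I inferred the pad's travel from crank angle and feel, since it can't be read directly.

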